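# Put away the washed measuring cylinders and scoops

### The arm

A 6-joint arm with a two-finger parallel gripper is mounted at the origin on the work surface. World frame = base frame: x ahead of the robot, y to its left, z up, the work surface at z = 0. Lengths are in mm, angles in rad, forces in N, time in s.
With the tool pointing down it reaches from about 400 to 925 mm from the base axis. Payload 3.4 kg.
Tool frame: the origin (TCP) lies at the very end of the fingers, on their centre line; the grasp point (between the pads) lies 19 mm behind it; z points along the fingers, y is the line along which they close (so a half turn about z gives the same grasp; the last joint's range is limited). The gripper opens to 85 mm and grips with 20 to 120 N. Pads are 22 mm wide; open, the fingers measure 114 mm over their backs; the gripper's body (76 mm by 85 mm) begins 54 mm behind the grasp point. The pads swing forward as they close: fully open they stand 13 mm farther back than shut.
Start: joints at [-1.248, 0.307, 1.506, -0, 1.328, -0.073], TCP at [221.666, -530.561, 206.905] pointing down, gripper open.
Joint ranges: [-3.12, 3.12], [-1.05, 2.28], [0.14, 2.33], [-1.42, 4.57], [0.1, 2.73], [-2.68, 2.68]. Speed limits (rad/s): [2.57, 2.57, 3.14, 3.14, 3.14, 3.14].

### API

Orientations are given as [roll, pitch, yaw] about the fixed x, y, z axes, in that order (R = Rz(yaw) Ry(pitch) Rx(roll)).
In Python, from cell import env, vision gives the robot as it stands.
- The arm moves only by the tool arm_command, never from a script. Its argument "commands" is a list of rows, each an object with "linear": the shift along the world's x, y, z in m, a list of three; "rot": the turn, a rotation vector about the world's x, y, z in rad, a list of three; "hand": the closure, from -1 (fully open) to 1 (shut). A call has exactly 10 rows; each row shifts and turns the commanded pose from where the row before left it; what a row does not reach is not made up. A row lasts 1/8 s, in which the tool goes at most 62.5 mm and 10.7 degrees, less where a joint would pass 70% of its speed; a pose out of reach is approached as far as the arm can. A call with a gripper value outside its range is refused whole. The fingers move at their own pace and stop on an object; "grip_force" is the grip in N (left out, the last holds). Time passes only in rows, so rows that do not move let the fingers close, or fill a call up. It gives the time, the measured TCP pose, the force, the opening and the grip force at its end, in the units of the state.
- env.get_state(): the state, without advancing time (a new reading comes with each control period).
- vision.grab_frame(name): name is "side" or "top"; returns a dict with "color" (384x512x3 uint8, blue, green, red), "range_z" (384x512 float32, mm along the optical axis (not along the pixel's ray), 0 where there is no reading), "fx", "fy", "cx", "cy" (pixels), "dist_coeffs" ([k1, k2, p1, p2, k3] as OpenCV has them; the pictures are not rectified), "eye" and "rotation" of the camera in the world. Camera axes: x right, y down, z forward; pixel columns grow to the right and rows downward; lengths in mm; the calibration is good to about 2 mm. A picture is of the moment at which its call begins.
- env.job_done(): hands the job in; it is judged then, once.
The state is a dict: "t": time; "joints": joint angles; "dq": joint speeds; "effort": joint torques, N m; "tool_pos": TCP position; "tcp_rot": TCP orientation; "contact_force": force on the tool from outside, world axes, zero at the start; "torque": the same for the moment, N m; "width": finger opening in mm; "gripper_force": force on a finger pad.
Only numpy, scipy, OpenCV 4.12 (cv2) and the standard library are available. Lean on these libraries where they do the work, as an engineer would, in place of code of your own. Each camera call takes 0.05 s, during which the arm holds its last target. There are 200 camera calls.

### The job

Put the washed labware away: stand every measuring cylinder that is lying on the green draining mat upright on its foot, flat on the floor of the steel tray, and make sure that each stays standing there without wobbling; stand every orange-handled scoop from the grey pad in the steel jar, either end up. The number of cylinders and scoops differs from day to day and the order does not matter; do not knock over or push away the bottle or the stack of dishes.

Things in the scene. Friction and masses are not known exactly. Their poses are not given: they have to be found in the camera images.
- cyl1: measuring cylinder, 185 mm tall, 0.11 to 0.18 kg: pale tube 28 mm in diameter (rim 31), blue hexagonal foot 50 mm across flats, 10 mm thick. Origin: centre of the foot's underside; z runs up the tube to the mouth. Starts lying on foot and rim, mouth 3 degrees down. Centre of mass 52 mm above the underside: falls if let go over 25 degrees off vertical. May be absent (2 or 3 are there)
- cyl2: measuring cylinder, 185 mm tall, 0.11 to 0.18 kg: pale tube 28 mm in diameter (rim 31), blue hexagonal foot 50 mm across flats, 10 mm thick. Origin: centre of the foot's underside; z runs up the tube to the mouth. Starts lying on foot and rim, mouth 3 degrees down. Centre of mass 52 mm above the underside: falls if let go over 25 degrees off vertical. May be absent (2 or 3 are there)
- cyl3: measuring cylinder, 185 mm tall, 0.11 to 0.18 kg: pale tube 28 mm in diameter (rim 31), blue hexagonal foot 50 mm across flats, 10 mm thick. Origin: centre of the foot's underside; z runs up the tube to the mouth. Starts lying on foot and rim, mouth 3 degrees down. Centre of mass 52 mm above the underside: falls if let go over 25 degrees off vertical. May be absent (2 or 3 are there)
- scoop1: sampling scoop, 190 mm long, 0.05 to 0.075 kg: orange handle 110 long, 16 x 16 mm; then a steel shaft 8 mm in diameter, 40 long; then a flat steel blade 40 long, 22 wide, 5 thick. Origin: under mid-length, on the handle's underside; x runs from the handle end (-95 mm) to the blade tip (+95 mm); the long axis is 8 mm up in z. Starts lying, z up. May be absent (2 or 3 are there)
- scoop2: sampling scoop, 190 mm long, 0.05 to 0.075 kg: orange handle 110 long, 16 x 16 mm; then a steel shaft 8 mm in diameter, 40 long; then a flat steel blade 40 long, 22 wide, 5 thick. Origin: under mid-length, on the handle's underside; x runs from the handle end (-95 mm) to the blade tip (+95 mm); the long axis is 8 mm up in z. Starts lying, z up. May be absent (2 or 3 are there)
- scoop3: sampling scoop, 190 mm long, 0.05 to 0.075 kg: orange handle 110 long, 16 x 16 mm; then a steel shaft 8 mm in diameter, 40 long; then a flat steel blade 40 long, 22 wide, 5 thick. Origin: under mid-length, on the handle's underside; x runs from the handle end (-95 mm) to the blade tip (+95 mm); the long axis is 8 mm up in z. Starts lying, z up. May be absent (2 or 3 are there)
- mat: green draining mat, 300 (its x) x 270 (its y) x 4 mm thick, lying on the bench, does not move. Origin: centre of its underside, z up. It lies on one side of the bench (left or right), the tray on the other
- tray: shallow steel tray, 170 (its x) x 300 (its y) mm outside, floor 4 mm thick (the floor's top is 4 mm above the origin), a plain wall 4 mm thick and 12 mm high over all round it; does not move. Origin: centre of its underside, z up
- pad: grey pad, 170 (its x) x 230 (its y) x 3 mm thick, on the bench straight ahead, does not move. Origin: centre of its underside, z up
- jar: round steel jar, 90 mm outside diameter, 110 mm high, wall 3 mm, floor 4 mm thick, open at the top (84 mm clear); standing fast on the bench beyond the pad on a black rubber foot, it does not move. Origin: centre of its underside, z up
- bottle: bystander: reagent bottle, 70 mm in diameter, 145 mm high, blue cap. Origin: centre of its underside
- dishes: bystander: stack of five culture dishes, pale and purple in turn, 90 mm in diameter, 80 mm high. Origin: centre of its underside

How it is judged:
By the outcome, as a careful person would: the job done as asked, in the order asked, and still so for the second after the job is handed in, with the robot touching nothing.
Of cyl1, cyl2, cyl3 only 2 to 3 are there at a start; the rules pass over those that are not, and their reading is None.
Of scoop1, scoop2, scoop3 only 2 to 3 are there at a start; the rules pass over those that are not, and their reading is None.
At some moment in a run one of cyl1, cyl2, cyl3, scoop1, scoop2, scoop3 may be knocked a few centimetres aside while the robot is not near it.
Once in a run the grip may slacken for a moment while it holds something.
It also fails if it takes over 210 s, if anything falls off the work surface, if the arm or the gripper's body presses on something with over 40 N, if the wrist force passes 120 N, or if a joint passes its speed limit or range.

## Working session

There is one attempt and no reset: what is moved stays moved. The work goes in short steps, Python scripts to look and compute and a tool call to move; the robot and the scene stay as the last step left them, time stands still between calls to the robot, and variables do not carry over. Pictures are saved under pics/ and viewed, at most 14 in all, crops included, and the job is handed in when it is done.

Besides the shell and the picture viewer there is one more tool, called after ">>>" as name([rows], argument=value, ...), one row to a line, values as JSON. arm_command: Moves the arm, as the interface text tells. Its arguments: {"type":"object","properties":{"commands":{"type":"array"},"grip_force":{"type":"number"}},"required":["commands"]}

```bash
ls; mkdir -p pics; cat > h.py <<'E'
import numpy as np, cv2
from cell import env, vision
def save(name,fn):
    f=vision.grab_frame(name); cv2.imwrite('pics/'+fn,f['color']); return f
def rays(f,px):
    K=np.array([[f['fx'],0,f['cx']],[0,f['fy'],f['cy']],[0,0,1]]);
    u=cv2.undistortPoints(np.array(px,float).reshape(-1,1,2),K,np.array(f['dist_coeffs'],float)).reshape(-1,2)
    return np.c_[u,np.ones(len(u))]@np.array(f['rotation']).T
def onplane(f,px,z):
    d=rays(f,px); e=np.array(f['eye']); return e+d*((z-e[2])/d[:,2])[:,None]
def cloud(f,mask):
    v,u=np.nonzero(mask&(f['range_z']>0)); 
    return np.array(f['eye'])+rays(f,np.c_[u,v])*f['range_z'][v,u][:,None]
E
python3 - <<'E'
from h import *
for n in('top','side'):
    f=save(n,n+'0.png'); np.save('pics/%s0.npy'%n,f,allow_pickle=True); print(n,f['fx'],f['eye'],np.round(f['rotation'],2).tolist())
print(env.get_state())
a=[cv2.imread('pics/%s0.png'%n) for n in('top','side')]
E
```

```text
pics
top 402.7591493352113 [ 410.01780868    2.82524869 1090.84109144] [-2.97, -0.02, -1.57]
side 409.31884759801386 [ 23.3182453  679.40535789 807.26556741] [-2.29, 0.02, -2.46]
{'t': 0.1, 'joints': array([-1.24849777e+00,  3.07488650e-01,  1.50755785e+00,  1.01581820e-05,
        1.32840683e+00, -7.35023912e-02]), 'dq': array([ 2.46809322e-03, -2.06737503e-03, -4.56455715e-05,  4.32842702e-05,
       -2.07023187e-03,  3.53151166e-04]), 'effort': array([ 5.45270304e-04, -4.58525884e+01, -2.52607530e+01, -1.22186539e-04,
        5.58260377e-03,  6.95454958e-06]), 'tool_pos': array([ 221.45264807, -529.9049496 ,  206.07296982]), 'tcp_rot': array([-3.13973773e+00, -1.46470986e-04,  3.95798363e-01]), 'contact_force': array([-0.50557702, -0.02596847,  0.41715878]), 'torque': array([-0.00173964, -0.03259109, -0.02916502]), 'gripper_force': 0.0, 'width': 85.43048300680543}
```

View pics/top0.png

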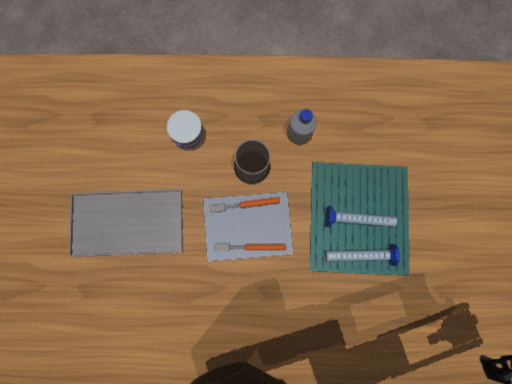

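View pics/side0.png

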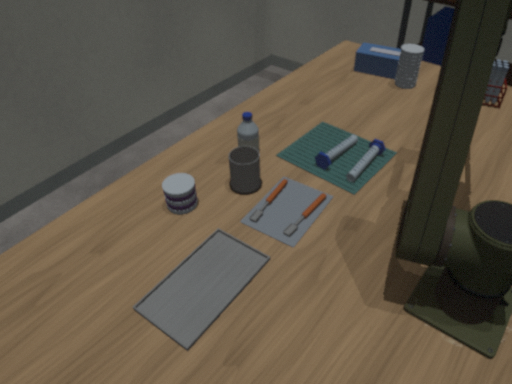

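Pictures 1–2 show two cylinders on the mat: one with its foot at about (330,217) and rim at (396,222), the other with its foot at (395,255) and rim at (327,256). There are two scoops on the pad, with orange handles at (262,203) and (265,247) and blades to the left. The jar is at (252,160), the tray at (127,223) and the bystanders are beyond. Next I measure them.

```bash
cat >> h.py <<'E'
from scipy.spatial.transform import Rotation as Rn
def fix(f):
    r=np.array(f['rotation']); f=dict(f)
    if r.shape==(3,): f['rotation']=Rn.from_euler('xyz',r).as_matrix()
    return f
def blobs(m,amin):
    n,l,s,c=cv2.connectedComponentsWithStats(m.astype(np.uint8))
    return [(l==i) for i in range(1,n) if s[i,4]>=amin]
def look(f,roi=None):
    """scoops & cylinders from the top frame: (foot/handle etc.) world points"""
    hsv=cv2.cvtColor(f['color'],cv2.COLOR_BGR2HSV); h,s,v=[hsv[...,i].astype(int) for i in range(3)]
    cen=lambda m:np.argwhere(m).mean(0)[::-1]
    for b in blobs((h<14)&(s>170)&(v>120),40):
        r=cv2.minAreaRect(np.argwhere(b)[:,::-1].astype(np.float32)); bx=cv2.boxPoints(r)
        e=sorted([(np.hypot(*(bx[i]-bx[(i+1)%4])),i) for i in range(4)])[:2]
        p=onplane(f,[(bx[i]+bx[(i+1)%4])/2 for _,i in e],15)
        c=onplane(f,[r[0]],15)[0]
        print('orange',np.round(r[0]),'c',np.round(c),'ends',np.round(p[:,:2]).tolist(),'len',np.round(np.hypot(*(p[0]-p[1])[:2])), 'z',np.round(np.median(cloud(f,b)[:,2])))
    for b in blobs((h>105)&(h<130)&(s>150)&(v>50),25):
        c=onplane(f,[cen(b)],29)[0]; print('blue',np.round(cen(b)),b.sum(),np.round(c), 'cloudz',np.round(np.percentile(cloud(f,b)[:,2],[10,50,90])))
    for b in blobs((s<45)&(v>130),120):
        r=cv2.minAreaRect(np.argwhere(b)[:,::-1].astype(np.float32)); bx=cv2.boxPoints(r)
        e=sorted([(np.hypot(*(bx[i]-bx[(i+1)%4])),i) for i in range(4)])[:2]
        p=onplane(f,[(bx[i]+bx[(i+1)%4])/2 for _,i in e],23)
        print('white',np.round(r[0]),b.sum(),'ends',np.round(p[:,:2]).tolist(),'z',np.round(np.percentile(cloud(f,b)[:,2],[10,50,90])))
E
python3 - <<'E'
from h import *
f=fix(np.load('pics/top0.npy',allow_pickle=True).item())
print(f['rotation'].round(2).tolist())
print('tray',onplane(f,[(72,193),(181,190),(183,253),(71,256)],12).round().tolist())
print('mat',onplane(f,[(312,163),(408,166),(409,273),(311,271)],4).round().tolist())
print('jar rim',onplane(f,[(235,157),(271,157),(253,142),(253,174)],115).round().tolist(), [f['range_z'][y,x] for x,y in((252,143),(236,157))])
C=cloud(f,np.ones((384,512),bool)); 
for n,(x,y) in {'jar':(520,0),'dish':(590,190),'bottle':(590,-100)}.items():
    q=C[(abs(C[:,0]-x)<90)&(abs(C[:,1]-y)<90)&(C[:,2]>70)&(C[:,2]<200)]; print(n,q[:,2].max().round(),q.min(0).round(),q.max(0).round())
look(f)
E
```

```text
[[0.01, -0.99, 0.17], [-1.0, -0.01, -0.02], [0.02, -0.17, -0.99]]
tray [[580.0, 474.0, 12.0], [591.0, 178.0, 12.0], [422.0, 167.0, 12.0], [411.0, 463.0, 12.0]]
mat [[672.0, -181.0, 4.0], [666.0, -453.0, 4.0], [371.0, -438.0, 4.0], [377.0, -173.0, 4.0]]
jar rim [[658.0, 30.0, 115.0], [659.0, -60.0, 115.0], [698.0, -15.0, 115.0], [615.0, -15.0, 115.0]] [np.float32(1038.2129), np.float32(1042.2299)]Traceback (most recent call last):
  File "<stdin>", line 9, in <module>
    return umr_maximum(a, axis, None, out, keepdims, initial, where)
ValueError: zero-size array to reduction operation maximum which has no identity
```

```bash
python3 - <<'E'
from h import *
f=fix(np.load('pics/top0.npy',allow_pickle=True).item())
C=cloud(f,np.ones((384,512),bool)); 
for n,(x,y) in {'jar':(657,-15),'dish':(740,170),'bottle':(750,-150)}.items():
    q=C[(abs(C[:,0]-x)<75)&(abs(C[:,1]-y)<75)&(C[:,2]>60)&(C[:,2]<200)]; print(n,len(q),q.min(0).round(),q.max(0).round())
look(f)
E
```

```text
jar 432 [616. -56.  61.] [705.  31. 115.]
dish 950 [703. 122.  60.] [794. 211.  85.]
bottle 632 [ 723. -180.   60.] [ 793. -111.  149.]
orange [259. 202.] c [560. -34.  15.] ends [[553.0, 18.0], [567.0, -86.0]] len 104.0 z 18.0
orange [264. 247.] c [439. -49.  15.] ends [[440.0, -100.0], [439.0, 3.0]] len 103.0 z 18.0
blue [306. 115.] 98 [ 803. -163.   29.] cloudz [142. 145. 147.]
blue [331. 216.] 103 [ 521. -225.   29.] cloudz [39. 50. 55.]
blue [395. 255.] 150 [ 420. -392.   29.] cloudz [37. 46. 54.]
white [184. 126.] 888 ends [[769.0, 130.0], [768.0, 221.0]] z [76. 79. 81.]
white [143. 223.] 2358 ends [[505.0, 174.0], [495.0, 375.0]] z [1. 4. 7.]
white [247. 226.] 4564 ends [[504.0, -116.0], [484.0, 110.0]] z [0. 3. 6.]
white [372. 219.] 253 ends [[518.0, -272.0], [509.0, -403.0]] z [30. 34. 39.]
white [358. 255.] 434 ends [[420.0, -379.0], [417.0, -213.0]] z [31. 35. 40.]
```

```bash
cat >> h.py <<'E'
def toolR(z,y):
    z=np.array(z,float);z/=np.linalg.norm(z);y=np.array(y,float);y-=z*(y@z);y/=np.linalg.norm(y)
    return np.c_[np.cross(y,z),y,z]
def wrist(R,j1,j23):
    M=Rn.from_euler('y',-j23).as_matrix()@Rn.from_euler('z',-j1).as_matrix()@R@Rn.from_euler('z',-np.pi/2).as_matrix()
    a=Rn.from_matrix(M).as_euler('ZYZ'); b=np.array([a[0]+np.pi,-a[1],a[2]+np.pi]); 
    w=lambda q:np.round((q+np.pi)%(2*np.pi)-np.pi,2)
    a=w(a); 
    return a
E
python3 - <<'E'
from h import *
r=np.radians
Rx=lambda d:Rn.from_euler('x',d,degrees=True).as_matrix(); Rz=lambda d:Rn.from_euler('z',d,degrees=True).as_matrix()
a=35
A=toolR((0,np.sin(r(a)),-np.cos(r(a))),(1,0,0)); B=toolR((0,-np.sin(r(a)),-np.cos(r(a))),(1,0,0))
s=env.get_state(); print(wrist(Rn.from_euler('xyz',s['tcp_rot']).as_matrix(),s['joints'][0],s['joints'][1]+s['joints'][2]),s['joints'].round(2))
print('graspA',[wrist(A,-.53,q) for q in(1.6,1.9)],'graspB',[wrist(B,-.65,q) for q in(1.6,1.9)])
for w in(0,30,60,90,110): print('placeA',w,[wrist(Rz(w)@Rx(-93)@A,.57,q) for q in(1.6,1.9)])
for w in(0,-30,-60,-80): print('placeB',w,[wrist(Rz(w)@Rx(93)@B,.57,q) for q in(1.6,1.9)])
for w in(0,30,60,90): print('scoop',w,[wrist(Rz(w)@Rx(-70)@A,0,q) for q in(1.6,1.9)])
E
```

```text
[ 0.    1.33 -0.07] [-1.25  0.31  1.51  0.    1.33 -0.07]
graspA [array([ 0.54,  1.84, -0.46]), array([ 0.52,  1.58, -0.62])] graspB [array([-0.51,  1.19, -0.54]), array([-0.6 ,  0.94, -0.36])]
placeA 0 [array([-0.92,  2.03,  0.35]), array([-0.83,  1.84,  0.6 ])]
placeA 30 [array([-1.01,  1.59,  0.05]), array([-1.03,  1.44,  0.3 ])]
placeA 60 [array([-0.97,  1.15, -0.24]), array([-1.11,  1.  ,  0.05])]
placeA 90 [array([-0.73,  0.75, -0.66]), array([-1.04,  0.56, -0.28])]
placeA 110 [array([-0.35,  0.57, -1.15]), array([-0.67,  0.3 , -0.8 ])]
placeB 0 [array([0.94, 1.08, 0.3 ]), array([ 1.11,  0.92, -0.  ])]
placeB -30 [array([0.65, 0.69, 0.77]), array([0.99, 0.49, 0.38])]
placeB -60 [array([-0.08,  0.53,  1.66]), array([-0.17,  0.23,  1.76])]
placeB -80 [array([-0.57,  0.65,  2.26]), array([-0.92,  0.42,  2.66])]
scoop 0 [array([-0.61,  1.55,  0.02]), array([-0.64,  1.3 ,  0.19])]
scoop 30 [array([-0.55,  1.25, -0.43]), array([-0.63,  1.  , -0.24])]
scoop 60 [array([-0.34,  1.02, -0.95]), array([-0.44,  0.75, -0.8 ])]
scoop 90 [array([ 0.  ,  0.93, -1.57]), array([ 0.  ,  0.63, -1.57])]
```

>>> arm_command([
  {"linear": [0.029, 0.018, -0.004], "rot": [0, 0, 0.111], "hand": -1},
  {"linear": [0.029, 0.018, -0.004], "rot": [0, 0, 0.111], "hand": -1},
  {"linear": [0.029, 0.018, -0.004], "rot": [0, 0, 0.111], "hand": -1},
  {"linear": [0.029, 0.018, -0.004], "rot": [0, 0, 0.111], "hand": -1},
  {"linear": [0.029, 0.018, -0.004], "rot": [0, 0, 0.111], "hand": -1},
  {"linear": [0.029, 0.018, -0.004], "rot": [0, 0, 0.111], "hand": -1},
  {"linear": [0.029, 0.018, -0.004], "rot": [0, 0, 0.111], "hand": -1},
  {"linear": [0.029, 0.018, -0.004], "rot": [0, 0, 0.111], "hand": -1},
  {"linear": [0.029, 0.018, -0.004], "rot": [0, 0, 0.111], "hand": -1},
  {"linear": [0.029, 0.018, -0.004], "rot": [0, 0, 0.111], "hand": -1},
], grip_force=60)

```text
t: 1.35
tool_pos: [512.3, -349.6, 166.2]
tcp_rot: [-3.141, -0.001, 1.51]
contact_force: [0.8, 0.1, -0.2]
width: 85.4
gripper_force: 0.0
```

>>> arm_command([
  {"linear": [0, 0, -0.007], "rot": [0.061, -0.004, 0], "hand": -1},
  {"linear": [0, 0, -0.007], "rot": [0.061, -0.004, 0], "hand": -1},
  {"linear": [0, 0, -0.007], "rot": [0.061, -0.004, 0], "hand": -1},
  {"linear": [0, 0, -0.007], "rot": [0.061, -0.004, 0], "hand": -1},
  {"linear": [0, 0, -0.007], "rot": [0.061, -0.004, 0], "hand": -1},
  {"linear": [0, 0, -0.007], "rot": [0.061, -0.004, 0], "hand": -1},
  {"linear": [0, 0, -0.007], "rot": [0.061, -0.004, 0], "hand": -1},
  {"linear": [0, 0, -0.007], "rot": [0.061, -0.004, 0], "hand": -1},
  {"linear": [0, 0, -0.007], "rot": [0.061, -0.004, 0], "hand": -1},
  {"linear": [0, 0, -0.007], "rot": [0.061, -0.004, 0], "hand": -1},
])

```text
t: 2.6
tool_pos: [511.5, -350.5, 96.2]
tcp_rot: [-3.141, -0.614, 1.505]
contact_force: [0.4, 0.1, 0.2]
width: 85.6
gripper_force: 0.0
```

```bash
python3 - <<'E'
from h import *
f=fix(save('top','t1.png')); g=fix(save('side','s1.png')); look(f)
s=env.get_state(); R=Rn.from_euler('xyz',s['tcp_rot']).as_matrix(); print(s['tool_pos'].round(1),R.round(3).tolist(),s['joints'].round(2))
p=cv2.resize(f['color'][140:340,230:500],None,fx=2,fy=2); q=cv2.resize(g['color'][80:280,190:460],None,fx=1,fy=1)
cv2.imwrite('pics/c1.png',p)
E
```

```text
orange [259. 202.] c [560. -34.  15.] ends [[567.0, -86.0], [553.0, 18.0]] len 104.0 z 18.0
orange [264. 247.] c [439. -49.  15.] ends [[440.0, -100.0], [439.0, 3.0]] len 103.0 z 19.0
blue [306. 115.] 98 [ 803. -163.   29.] cloudz [142. 144. 146.]
blue [331. 216.] 111 [ 521. -225.   29.] cloudz [38. 50. 54.]
blue [395. 255.] 172 [ 420. -392.   29.] cloudz [33. 46. 55.]
white [340.  13.] 191 ends [[1161.0, -269.0], [1087.0, -277.0]] z [-757. -751. -745.]
white [267.  41.] 2481 ends [[1046.0, 169.0], [1015.0, -281.0]] z [-757. -751. -744.]
white [177.  41.] 243 ends [[1060.0, 183.0], [992.0, 228.0]] z [-757. -751. -744.]
white [393.  52.] 154 ends [[1003.0, -459.0], [1001.0, -387.0]] z [-757. -751. -745.]
white [184. 126.] 899 ends [[768.0, 221.0], [769.0, 128.0]] z [76. 79. 81.]
white [302. 124.] 251 ends [[793.0, -122.0], [765.0, -185.0]] z [ 95. 103. 114.]
white [125. 223.] 6544 ends [[507.0, 173.0], [492.0, 473.0]] z [1. 4. 7.]
white [247. 226.] 4745 ends [[484.0, 110.0], [504.0, -116.0]] z [0. 3. 6.]
white [351. 218.] 166 ends [[520.0, -242.0], [514.0, -322.0]] z [33. 38. 41.]
white [342. 256.] 177 ends [[418.0, -290.0], [418.0, -213.0]] z [30. 33. 37.]
[ 510.5 -351.1   94.1] [[0.056, 0.998, 0.036], [0.815, -0.067, 0.575], [0.576, -0.003, -0.817]] [-0.92  0.71  1.27  0.39  1.65 -0.92]
```

View pics/c1.png

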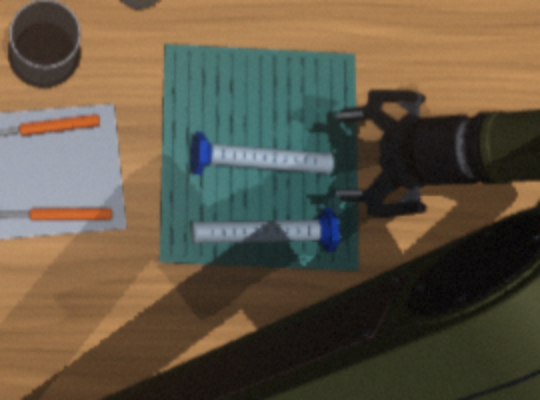

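The crop shows the open fingers straddling the rim end of cylinder A, with fingertips at crop (340,113) and (350,193). I approach along the tool axis.

>>> arm_command([
  {"linear": [0.0006, 0.0065, -0.009], "rot": [0, 0, 0], "hand": -1},
  {"linear": [0.0006, 0.0065, -0.009], "rot": [0, 0, 0], "hand": -1},
  {"linear": [0.0006, 0.0065, -0.009], "rot": [0, 0, 0], "hand": -1},
  {"linear": [0.0006, 0.0065, -0.009], "rot": [0, 0, 0], "hand": -1},
  {"linear": [0.0006, 0.0065, -0.009], "rot": [0, 0, 0], "hand": -1},
  {"linear": [0.0006, 0.0065, -0.009], "rot": [0, 0, 0], "hand": -1},
  {"linear": [0.0006, 0.0065, -0.009], "rot": [0, 0, 0], "hand": -1},
  {"linear": [0.0006, 0.0065, -0.009], "rot": [0, 0, 0], "hand": -1},
  {"linear": [0.0006, 0.005, -0.007], "rot": [0, 0, 0], "hand": -1},
  {"linear": [0, 0, 0], "rot": [0, 0, 0], "hand": -1},
])

```text
t: 3.95
tool_pos: [516.7, -292.8, 17.3]
tcp_rot: [-3.141, -0.612, 1.506]
contact_force: [0.1, 1.1, 0.2]
width: 85.5
gripper_force: 0.0
```

>>> arm_command([
  {"linear": [0, 0, 0], "rot": [0, 0, 0], "hand": 1},
  {"linear": [0, 0, 0], "rot": [0, 0, 0], "hand": 1},
  {"linear": [0, 0, 0], "rot": [0, 0, 0], "hand": 1},
  {"linear": [0, 0, 0], "rot": [0, 0, 0], "hand": 1},
  {"linear": [0, 0, 0], "rot": [0, 0, 0], "hand": 1},
  {"linear": [0, 0, 0], "rot": [0, 0, 0], "hand": 1},
  {"linear": [0, 0, 0], "rot": [0, 0, 0], "hand": 1},
  {"linear": [0, 0, 0], "rot": [0, 0, 0], "hand": 1},
  {"linear": [0, 0, 0], "rot": [0, 0, 0], "hand": 1},
  {"linear": [0, 0, 0], "rot": [0, 0, 0], "hand": 1},
], grip_force=60)

```text
t: 5.2
tool_pos: [517.8, -293.5, 21.6]
tcp_rot: [3.138, -0.613, 1.508]
contact_force: [-2.0, -1.6, 15.9]
width: -0.3
gripper_force: 8.0
```

```bash
python3 - <<'E'
from h import *
f=fix(save('top','t2.png')); g=fix(save('side','s2.png')); look(f)
a=cv2.resize(f['color'][150:300,290:440],(400,400)); b=cv2.resize(g['color'][90:240,260:410],(400,400)); cv2.imwrite('pics/c2.png',np.hstack([a,b]))
E
```

```text
orange [259. 202.] c [560. -34.  15.] ends [[567.0, -86.0], [552.0, 18.0]] len 104.0 z 18.0
orange [264. 246.] c [441. -49.  15.] ends [[441.0, -100.0], [440.0, 3.0]] len 103.0 z 19.0
blue [306. 115.] 98 [ 803. -163.   29.] cloudz [143. 144. 146.]
blue [331. 216.] 108 [ 521. -225.   29.] cloudz [37. 50. 55.]
blue [395. 255.] 142 [ 420. -392.   29.] cloudz [37. 48. 54.]
white [273.  27.] 6711 ends [[1078.0, 347.0], [1078.0, -499.0]] z [-757. -751. -744.]
white [384.   8.] 199 ends [[1151.0, -369.0], [1139.0, -440.0]] z [-757. -751. -745.]
white [15. 11.] 162 ends [[1130.0, 716.0], [1111.0, 663.0]] z [-756. -751. -745.]
white [364.  33.] 252 ends [[1096.0, -321.0], [1027.0, -356.0]] z [-757. -751. -744.]
white [62. 46.] 257 ends [[1010.0, 485.0], [1006.0, 587.0]] z [-757. -751. -744.]
white [504.  45.] 128 ends [[1055.0, -782.0], [1019.0, -744.0]] z [-756. -751. -745.]
white [184. 126.] 903 ends [[768.0, 221.0], [769.0, 128.0]] z [76. 79. 81.]
white [303. 123.] 293 ends [[771.0, -188.0], [792.0, -122.0]] z [ 94. 102. 114.]
white [125. 223.] 6647 ends [[507.0, 173.0], [493.0, 473.0]] z [1. 4. 7.]
white [247. 226.] 4769 ends [[484.0, 110.0], [504.0, -116.0]] z [0. 3. 6.]
white [349. 218.] 158 ends [[520.0, -242.0], [516.0, -308.0]] z [34. 38. 41.]
```

View pics/c2.png

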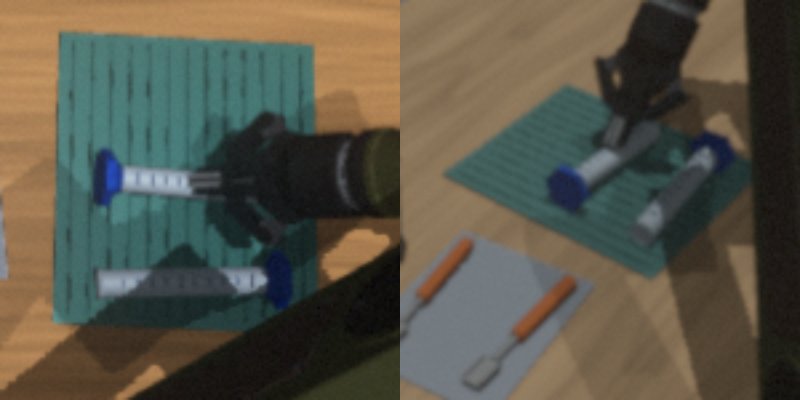

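```bash
python3 - <<'E'
from h import *
f=fix(vision.grab_frame('top')); s=env.get_state(); print(s['tool_pos'].round(1))
print(onplane(f,[(362,218.6)],38).round(), onplane(f,[(362,218.6)],21).round())
C=cloud(f,np.ones((384,512),bool)); q=C[(C[:,0]>500)&(C[:,0]<535)&(C[:,1]<-240)&(C[:,1]>-360)]
R=Rn.from_euler('xyz',s['tcp_rot']).as_matrix()
for y in range(-360,-240,6):
    m=q[(q[:,1]>=y)&(q[:,1]<y+6)]; 
    if len(m): print(y,m[:,0].round().min(),np.percentile(m[:,2],[5,50,95]).round(), 'behind tcp', ((m-s['tool_pos'])@R[:,2]).min().round(),((m-s['tool_pos'])@R[:,2]).max().round())
E
```

```text
[ 517.8 -293.5   21.6]
[[ 514. -306.   38.]] [[ 516. -311.   21.]]
-360 500.0 [129. 171. 181.] behind tcp -172.0 -45.0
-354 500.0 [121. 138. 173.] behind tcp -163.0 -42.0
-348 500.0 [ 77. 123. 135.] behind tcp -125.0 -15.0
-342 500.0 [ 14. 115. 123.] behind tcp -113.0 -10.0
-336 500.0 [ 23. 106. 114.] behind tcp -101.0 -7.0
-330 500.0 [  5.  91. 104.] behind tcp -90.0 -2.0
-324 500.0 [ 3. 80. 90.] behind tcp -74.0 2.0
-318 500.0 [ 5. 66. 77.] behind tcp -66.0 4.0
-312 500.0 [ 4. 56. 65.] behind tcp -47.0 7.0
-306 500.0 [ 1. 38. 57.] behind tcp -42.0 12.0
-300 500.0 [ 1. 34. 39.] behind tcp -18.0 17.0
-294 500.0 [ 3. 33. 39.] behind tcp -14.0 17.0
-288 500.0 [ 3. 36. 38.] behind tcp -10.0 21.0
-282 502.0 [ 2. 37. 40.] behind tcp -9.0 25.0
-276 503.0 [ 4. 38. 42.] behind tcp -6.0 27.0
-270 502.0 [ 4. 36. 42.] behind tcp -2.0 31.0
-264 503.0 [ 3. 35. 41.] behind tcp 2.0 37.0
-258 503.0 [ 1. 38. 43.] behind tcp 3.0 41.0
-252 503.0 [ 2. 38. 42.] behind tcp 7.0 44.0
-246 502.0 [ 3. 39. 44.] behind tcp 9.0 46.0
```

>>> arm_command([
  {"linear": [0, -0.006, 0.008], "rot": [0, 0, 0], "hand": 1},
  {"linear": [0, -0.006, 0.008], "rot": [0, 0, 0], "hand": 1},
  {"linear": [0, -0.006, 0.008], "rot": [0, 0, 0], "hand": 1},
  {"linear": [0, -0.006, 0.008], "rot": [0, 0, 0], "hand": 1},
  {"linear": [0, -0.006, 0.008], "rot": [0, 0, 0], "hand": 1},
  {"linear": [0, -0.006, 0.008], "rot": [0, 0, 0], "hand": 1},
  {"linear": [0, -0.006, 0.008], "rot": [0, 0, 0], "hand": 1},
  {"linear": [0, -0.006, 0.008], "rot": [0, 0, 0], "hand": 1},
  {"linear": [0, 0, 0], "rot": [0, 0, 0], "hand": 1},
  {"linear": [0, 0, 0], "rot": [0, 0, 0], "hand": 1},
])

```text
t: 6.6
tool_pos: [516.9, -341.3, 81.8]
tcp_rot: [-3.142, -0.612, 1.506]
contact_force: [0.4, -1.2, -0.2]
width: 0.1
gripper_force: 0.0
```

```bash
python3 - <<'E'
from h import *
s=env.get_state(); R=Rn.from_euler('xyz',s['tcp_rot']).as_matrix(); T=s['tool_pos']; print(T.round(1),s['width'])
for n in('top','side'):
    f=fix(vision.grab_frame(n)); C=cloud(f,np.ones((384,512),bool)); L=(C-T)@R
    m=(abs(L[:,0])<16)&(abs(L[:,1])<20)&(L[:,2]>-80)&(L[:,2]<25)&(C[:,2]>52)
    h,e=np.histogram(L[m,2],bins=np.arange(-80,30,5)); print(n,dict(zip(e[:-1].tolist(),h.tolist())),L[m&(L[:,2]>-40),:2].mean(0).round(1))
    M=(f['rotation'].T@(np.c_[[T,T-20*R[:,2]]].T-np.array(f['eye'])[:,None])); print((f['fx']*M[0]/M[2]+f['cx']).round(),(f['fy']*M[1]/M[2]+f['cy']).round())
    cv2.imwrite('pics/f%s.png'%n,f['color'])
a=cv2.resize(cv2.imread('pics/ftop.png')[150:300,290:440],(400,400)); b=cv2.resize(cv2.imread('pics/fside.png')[70:220,260:410],(400,400)); cv2.imwrite('pics/c3.png',np.hstack([a,b]))
E
```

```text
[ 516.9 -341.3   81.8] 0.08892672292056618
top {-80: 33, -75: 38, -70: 31, -65: 19, -60: 19, -55: 20, -50: 22, -45: 19, -40: 21, -35: 18, -30: 8, -25: 1, -20: 0, -15: 0, -10: 0, -5: 0, 0: 0, 5: 0, 10: 0, 15: 0, 20: 0} [ 9.3 -1.3]
[381. 388.] [216. 216.]
side {-80: 21, -75: 17, -70: 19, -65: 16, -60: 14, -55: 16, -50: 16, -45: 15, -40: 16, -35: 15, -30: 11, -25: 4, -20: 0, -15: 0, -10: 0, -5: 0, 0: 0, 5: 0, 10: 0, 15: 0, 20: 0} [ 7.1 -4.1]
[346. 348.] [129. 123.]
```

View pics/c3.png

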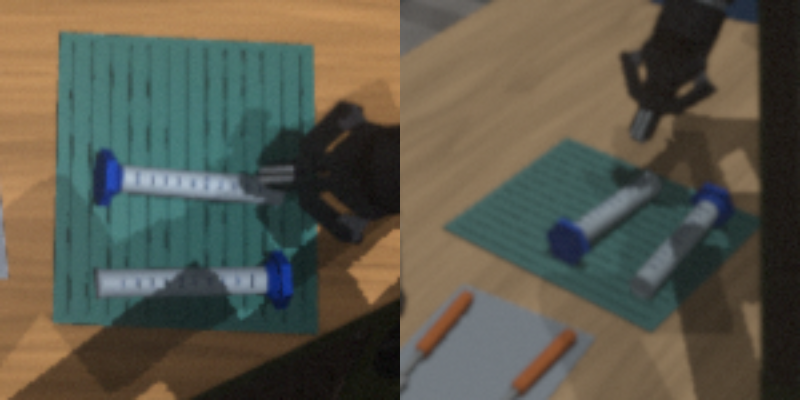

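In the crops the shut fingertips (left (265,180), right (640,137)) sit about 22 mm behind the reported TCP in both views. So the fingers closed above the tube, and cylinder A has not moved. I'll open and go that much deeper.

>>> arm_command([
  {"linear": [0, 0, 0], "rot": [0, 0, 0], "hand": -1},
  {"linear": [0, 0, 0], "rot": [0, 0, 0], "hand": -1},
  {"linear": [0, 0.0075, -0.0105], "rot": [0, 0, 0], "hand": -1},
  {"linear": [0, 0.0075, -0.0105], "rot": [0, 0, 0], "hand": -1},
  {"linear": [0, 0.0075, -0.0105], "rot": [0, 0, 0], "hand": -1},
  {"linear": [0, 0.0075, -0.0105], "rot": [0, 0, 0], "hand": -1},
  {"linear": [0, 0.0075, -0.0105], "rot": [0, 0, 0], "hand": -1},
  {"linear": [0, 0.0075, -0.0105], "rot": [0, 0, 0], "hand": -1},
  {"linear": [0, 0.0075, -0.0105], "rot": [0, 0, 0], "hand": -1},
  {"linear": [0, 0.0075, -0.0105], "rot": [0, 0, 0], "hand": -1},
])

```text
t: 7.95
tool_pos: [517.1, -281.1, -2.8]
tcp_rot: [3.141, -0.611, 1.506]
contact_force: [0.2, -0.1, -0.4]
width: 85.4
gripper_force: 0.0
```

>>> arm_command([
  {"linear": [0, 0, -0.003], "rot": [0, 0, 0], "hand": -1},
  {"linear": [0, 0, 0], "rot": [0, 0, 0], "hand": 1},
  {"linear": [0, 0, 0], "rot": [0, 0, 0], "hand": 1},
  {"linear": [0, 0, 0], "rot": [0, 0, 0], "hand": 1},
  {"linear": [0, 0, 0], "rot": [0, 0, 0], "hand": 1},
  {"linear": [0, 0, 0], "rot": [0, 0, 0], "hand": 1},
  {"linear": [0, 0, 0], "rot": [0, 0, 0], "hand": 1},
  {"linear": [0, 0, 0], "rot": [0, 0, 0], "hand": 1},
  {"linear": [0, 0, 0], "rot": [0, 0, 0], "hand": 1},
  {"linear": [0, 0, 0], "rot": [0, 0, 0], "hand": 1},
], grip_force=60)

```text
t: 9.2
tool_pos: [517.5, -282.1, -4.7]
tcp_rot: [3.14, -0.611, 1.506]
contact_force: [0.6, -3.4, 4.9]
width: 25.8
gripper_force: 59.2
```

>>> arm_command([
  {"linear": [0, 0, 0.01], "rot": [0, 0, 0], "hand": 1},
  {"linear": [0, 0, 0.016], "rot": [0, 0, 0], "hand": 1},
  {"linear": [0, 0, 0.018], "rot": [0, 0, 0], "hand": 1},
  {"linear": [0, 0, 0.018], "rot": [0, 0, 0], "hand": 1},
  {"linear": [0, 0, 0.018], "rot": [0, 0, 0], "hand": 1},
  {"linear": [0, 0, 0.018], "rot": [0, 0, 0], "hand": 1},
  {"linear": [0, 0, 0.018], "rot": [0, 0, 0], "hand": 1},
  {"linear": [0, 0, 0.018], "rot": [0, 0, 0], "hand": 1},
  {"linear": [0, 0, 0.018], "rot": [0, 0, 0], "hand": 1},
  {"linear": [0, 0, 0.018], "rot": [0, 0, 0], "hand": 1},
])

```text
t: 10.45
tool_pos: [517.0, -281.5, 166.1]
tcp_rot: [3.141, -0.611, 1.506]
contact_force: [0.5, 0.6, -1.9]
width: 26.2
gripper_force: 42.5
```

>>> arm_command([
  {"linear": [0, 0.01, 0], "rot": [-0.162, 0.011, 0], "hand": 1},
  {"linear": [0, 0.01, 0], "rot": [-0.162, 0.011, 0], "hand": 1},
  {"linear": [0, 0.01, 0], "rot": [-0.162, 0.011, 0], "hand": 1},
  {"linear": [0, 0.01, 0], "rot": [-0.162, 0.011, 0], "hand": 1},
  {"linear": [0, 0.01, 0], "rot": [-0.162, 0.011, 0], "hand": 1},
  {"linear": [0, 0.01, 0], "rot": [-0.162, 0.011, 0], "hand": 1},
  {"linear": [0, 0.01, 0], "rot": [-0.162, 0.011, 0], "hand": 1},
  {"linear": [0, 0.01, 0], "rot": [-0.162, 0.011, 0], "hand": 1},
  {"linear": [0, 0.01, 0], "rot": [-0.162, 0.011, 0], "hand": 1},
  {"linear": [0, 0.01, 0], "rot": [-0.162, 0.011, 0], "hand": 1},
])

```text
t: 11.7
tool_pos: [517.6, -180.3, 166.1]
tcp_rot: [3.139, 1.016, 1.5]
contact_force: [-0.1, -0.3, -2.5]
width: 26.4
gripper_force: 61.9
```

```bash
python3 - <<'E'
from h import *
s=env.get_state(); R=Rn.from_euler('xyz',s['tcp_rot']).as_matrix(); print(s['tool_pos'].round(1),s['width'],R.round(3).tolist(),s['joints'].round(2))
f=fix(save('top','t4.png')); g=fix(save('side','s4.png')); look(f)
a=cv2.resize(f['color'][100:340,200:500],(500,400)); b=cv2.resize(g['color'][20:260,200:440],(300,300)); b=cv2.copyMakeBorder(b,0,100,0,0,0); cv2.imwrite('pics/c4.png',np.hstack([a,b]))
E
```

```text
[ 517.6 -180.3  166.1] 26.36532148051648 [[0.037, 0.998, -0.057], [0.525, -0.068, -0.848], [-0.85, 0.001, -0.527]] [ 0.2   0.55  1.79 -0.99  1.37  0.79]
orange [264. 247.] c [439. -49.  15.] ends [[440.0, -100.0], [439.0, 3.0]] len 103.0 z 19.0
blue [306. 115.] 96 [ 803. -163.   29.] cloudz [143. 144. 147.]
blue [300. 210.] 31 [ 538. -143.   29.] cloudz [104. 109. 116.]
blue [395. 254.] 146 [ 421. -392.   29.] cloudz [37. 47. 55.]
white [256.  30.] 27806 ends [[1087.0, -793.0], [1060.0, 726.0]] z [-757. -751. -745.]
white [184. 126.] 910 ends [[769.0, 128.0], [768.0, 221.0]] z [76. 79. 81.]
white [302. 123.] 340 ends [[796.0, -121.0], [769.0, -187.0]] z [ 93. 102. 114.]
white [100. 224.] 3309 ends [[585.0, 391.0], [410.0, 386.0]] z [1. 4. 7.]
white [261. 239.] 1363 ends [[465.0, -119.0], [453.0, 40.0]] z [0. 3. 6.]
white [358. 255.] 550 ends [[419.0, -379.0], [416.0, -213.0]] z [30. 35. 40.]
```

View pics/c4.png

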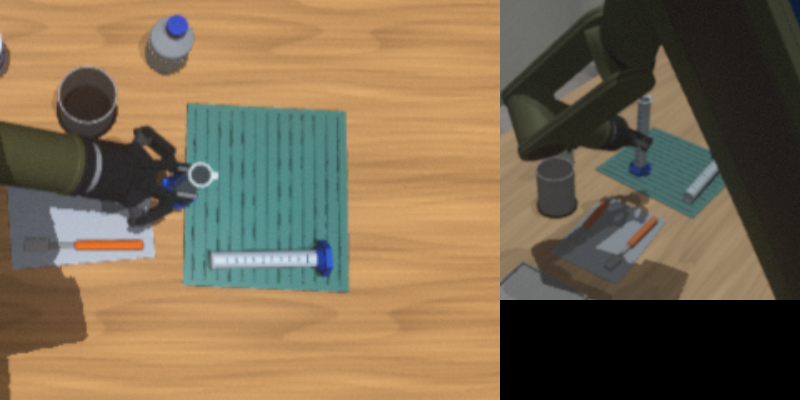

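Cylinder A hangs upright in the grip, rim at crop (202,175) and foot beneath. I carry it to the tray.

>>> arm_command([
  {"linear": [0, 0.02, 0], "rot": [0, 0, 0.04], "hand": 1},
  {"linear": [0, 0.04, 0], "rot": [0, 0, 0.08], "hand": 1},
  {"linear": [0, 0.04, 0], "rot": [0, 0, 0.08], "hand": 1},
  {"linear": [0, 0.04, 0], "rot": [0, 0, 0.08], "hand": 1},
  {"linear": [0, 0.04, 0], "rot": [0, 0, 0.08], "hand": 1},
  {"linear": [0, 0.04, 0], "rot": [0, 0, 0.08], "hand": 1},
  {"linear": [0, 0.04, 0], "rot": [0, 0, 0.08], "hand": 1},
  {"linear": [0, 0.04, 0], "rot": [0, 0, 0.08], "hand": 1},
  {"linear": [0, 0.04, 0], "rot": [0, 0, 0.08], "hand": 1},
  {"linear": [0, 0.04, 0], "rot": [0, 0, 0.08], "hand": 1},
])

```text
t: 13.05
tool_pos: [517.3, 199.3, 166.0]
tcp_rot: [-3.141, 1.01, 2.263]
contact_force: [-0.7, -0.9, -2.2]
width: 26.1
gripper_force: 62.0
```

>>> arm_command([
  {"linear": [0, 0.03, 0], "rot": [0, 0, 0], "hand": 1},
  {"linear": [0, 0.03, 0], "rot": [0, 0, 0], "hand": 1},
  {"linear": [0, 0.03, 0], "rot": [0, 0, 0], "hand": 1},
  {"linear": [0, 0.03, 0], "rot": [0, 0, 0], "hand": 1},
  {"linear": [0, 0.03, 0], "rot": [0, 0, 0], "hand": 1},
  {"linear": [0, 0.017, 0], "rot": [0, 0, 0], "hand": 1},
  {"linear": [0, 0, -0.015], "rot": [0, 0, 0], "hand": 1},
  {"linear": [0, 0, -0.02], "rot": [0, 0, 0], "hand": 1},
  {"linear": [0, 0, -0.02], "rot": [0, 0, 0], "hand": 1},
  {"linear": [0, 0, -0.015], "rot": [0, 0, 0], "hand": 1},
])

```text
t: 14.3
tool_pos: [516.7, 364.0, 92.8]
tcp_rot: [-3.131, 1.013, 2.271]
contact_force: [-0.4, -0.8, -1.8]
width: 26.0
gripper_force: 62.1
```

```bash
cat >> h.py <<'E'
def pix(f,P):
    K=np.array([[f['fx'],0,f['cx']],[0,f['fy'],f['cy']],[0,0,1]]); Rw=f['rotation'].T
    return cv2.projectPoints(np.array(P,float).reshape(-1,3),cv2.Rodrigues(Rw)[0],-Rw@np.array(f['eye']),K,np.array(f['dist_coeffs'],float))[0].reshape(-1,2)
E
python3 - <<'E'
from h import *
s=env.get_state(); R=Rn.from_euler('xyz',s['tcp_rot']).as_matrix(); print(s['tool_pos'].round(1),s['width'],R.round(3).tolist(),s['joints'].round(2))
f=fix(save('top','t5.png')); g=fix(save('side','s5.png')); look(f)
for n,q in(('t',f),('s',g)): print(n,pix(q,[s['tool_pos'],s['tool_pos']-36*R[:,2]]).round().tolist())
hsv=cv2.cvtColor(g['color'],cv2.COLOR_BGR2HSV)
for b in blobs((hsv[...,0]>105)&(hsv[...,0]<130)&(hsv[...,1]>150)&(hsv[...,2]>40),25): v,u=np.nonzero(b); c=cloud(g,b); print('side blue',u.mean().round(),v.mean().round(),np.percentile(c,[5,50,95],axis=0).round().tolist())
a=cv2.resize(f['color'][100:340,20:320],(500,400)); b=cv2.resize(g['color'][100:384,50:334],(300,300)); b=cv2.copyMakeBorder(b,0,100,0,0,0); cv2.imwrite('pics/c5.png',np.hstack([a,b]))
E
```

```text
[516.7 364.   92.8] 26.00508531212667 [[-0.341, 0.77, 0.539], [0.405, 0.638, -0.655], [-0.848, -0.006, -0.529]] [ 1.06  0.77  1.52 -0.92  1.45  0.78]
orange [259. 202.] c [560. -34.  15.] ends [[567.0, -86.0], [553.0, 18.0]] len 104.0 z 18.0
orange [264. 247.] c [439. -49.  15.] ends [[440.0, -100.0], [439.0, 3.0]] len 103.0 z 18.0
blue [306. 115.] 99 [ 802. -163.   29.] cloudz [142. 144. 146.]
blue [ 97. 231.] 29 [478. 393.  29.] cloudz [33. 35. 42.]
blue [395. 254.] 147 [ 421. -392.   29.] cloudz [35. 47. 55.]
white [184. 126.] 888 ends [[769.0, 130.0], [768.0, 221.0]] z [76. 79. 81.]
white [149. 223.] 2199 ends [[504.0, 174.0], [498.0, 343.0]] z [1. 4. 7.]
white [247. 226.] 4579 ends [[484.0, 110.0], [504.0, -116.0]] z [0. 3. 6.]
white [358. 255.] 428 ends [[420.0, -379.0], [416.0, -213.0]] z [31. 35. 40.]
t [[100.0, 213.0], [87.0, 220.0]]
s [[182.0, 267.0], [179.0, 273.0]]
side blue 450.0 31.0 [[561.0, -1875.0, -154.0], [614.0, -1671.0, 6.0], [699.0, -1651.0, 49.0]]
side blue 191.0 300.0 [[470.0, 373.0, 26.0], [475.0, 388.0, 31.0], [480.0, 399.0, 35.0]]
```

View pics/c5.png

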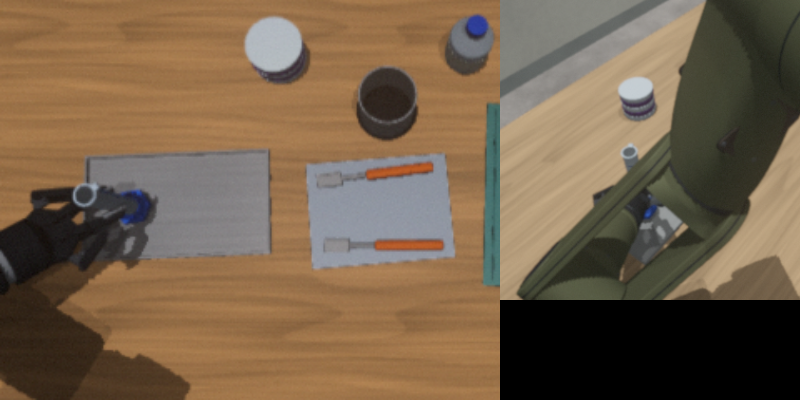

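Rim is at crop (85,195) and blue foot at (135,207), inside the tray. I lower it gently.

>>> arm_command([
  {"linear": [0, 0, -0.004], "rot": [0, 0, 0], "hand": 1},
  {"linear": [0, 0, -0.004], "rot": [0, 0, 0], "hand": 1},
  {"linear": [0, 0, -0.004], "rot": [0, 0, 0], "hand": 1},
  {"linear": [0, 0, -0.002], "rot": [0, 0, 0], "hand": 1},
  {"linear": [0, 0, -0.001], "rot": [0, 0, 0], "hand": 1},
  {"linear": [0, 0, -0.001], "rot": [0, 0, 0], "hand": 1},
  {"linear": [0, 0, 0], "rot": [0, 0, 0], "hand": 1},
  {"linear": [0, 0, 0], "rot": [0, 0, 0], "hand": 1},
  {"linear": [0, 0, 0], "rot": [0, 0, 0], "hand": 1},
  {"linear": [0, 0, 0], "rot": [0, 0, 0], "hand": 1},
])

```text
t: 15.65
tool_pos: [517.1, 365.5, 79.0]
tcp_rot: [-3.137, 1.012, 2.267]
contact_force: [0.2, -0.2, -2.3]
width: 26.6
gripper_force: 62.0
```

```bash
python3 - <<'E'
from h import *
s=env.get_state(); print(s['tool_pos'].round(1),s['width'],s['contact_force'].round(1))
f=fix(save('top','t6.png')); g=fix(save('side','s6.png'))
for n,q in(('top',f),('side',g)):
    hsv=cv2.cvtColor(q['color'],cv2.COLOR_BGR2HSV); C=cloud(q,np.ones((384,512),bool))
    m=(hsv[...,0]>105)&(hsv[...,0]<130)&(hsv[...,1]>110)&(hsv[...,2]>30)
    c=cloud(q,m); c=c[(c[:,1]>330)&(c[:,1]<450)&(c[:,0]>430)&(c[:,0]<560)&(c[:,2]<100)]
    if len(c): print(n,'foot',len(c),c.min(0).round(),c.max(0).round())
    k=C[(C[:,0]>440)&(C[:,0]<560)&(C[:,1]>330)&(C[:,1]<450)&(C[:,2]>145)]; 
    if len(k): print(n,'rim',k.min(0).round(),np.median(k,axis=0).round(),k.max(0).round(),len(k))
E
```

```text
[517.1 365.5  79. ] 26.627480210219257 [ 0.2 -0.2 -2.3]
top foot 162 [470. 362.   3.] [523. 406.  88.]
top rim [440. 370. 145.] [480. 413. 159.] [513. 450. 199.] 489
side foot 76 [471. 373.  10.] [483. 405.  24.]
side rim [441. 369. 146.] [497. 390. 183.] [513. 426. 197.] 295
```

>>> arm_command([
  {"linear": [0, 0, -0.001], "rot": [0, 0, 0], "hand": 1},
  {"linear": [0, 0, -0.001], "rot": [0, 0, 0], "hand": 1},
  {"linear": [0, 0, -0.001], "rot": [0, 0, 0], "hand": 1},
  {"linear": [0, 0, -0.001], "rot": [0, 0, 0], "hand": 1},
  {"linear": [0, 0, -0.001], "rot": [0, 0, 0], "hand": 1},
  {"linear": [0, 0, -0.001], "rot": [0, 0, 0], "hand": 1},
  {"linear": [0, 0, 0], "rot": [0, 0, 0], "hand": 1},
  {"linear": [0, 0, 0], "rot": [0, 0, 0], "hand": 1},
  {"linear": [0, 0, 0], "rot": [0, 0, 0], "hand": 1},
  {"linear": [0, 0, 0], "rot": [0, 0, 0], "hand": 1},
])

```text
t: 17.0
tool_pos: [517.1, 365.4, 73.4]
tcp_rot: [-3.137, 1.013, 2.267]
contact_force: [-0.8, 1.1, 3.7]
width: 25.7
gripper_force: 62.3
```

>>> arm_command([
  {"linear": [0, 0, -0.001], "rot": [0, 0, 0], "hand": 1},
  {"linear": [0, 0, 0], "rot": [0, 0, 0], "hand": 1},
  {"linear": [0, 0, -0.001], "rot": [0, 0, 0], "hand": 1},
  {"linear": [0, 0, 0], "rot": [0, 0, 0], "hand": 1},
  {"linear": [0, 0, 0], "rot": [0, 0, 0], "hand": 1},
  {"linear": [0, 0, 0], "rot": [0, 0, 0], "hand": 1},
  {"linear": [0, 0, 0], "rot": [0, 0, 0], "hand": 1},
  {"linear": [0, 0, 0], "rot": [0, 0, 0], "hand": 1},
  {"linear": [0, 0, 0], "rot": [0, 0, 0], "hand": 1},
  {"linear": [0, 0, 0], "rot": [0, 0, 0], "hand": 1},
])

```text
t: 18.25
tool_pos: [517.3, 365.4, 73.4]
tcp_rot: [-3.139, 1.016, 2.265]
contact_force: [-4.4, 1.2, 10.5]
width: 25.8
gripper_force: 62.9
```

>>> arm_command([
  {"linear": [0, 0, 0.001], "rot": [0, 0, 0], "hand": 1},
  {"linear": [0, 0, 0], "rot": [0, 0, 0], "hand": 0.3},
  {"linear": [0, 0, 0], "rot": [0, 0, 0], "hand": 0.2},
  {"linear": [0, 0, 0], "rot": [0, 0, 0], "hand": 0.1},
  {"linear": [0, 0, 0], "rot": [0, 0, 0], "hand": 0},
  {"linear": [0, 0, 0], "rot": [0, 0, 0], "hand": -0.3},
  {"linear": [0, 0, 0], "rot": [0, 0, 0], "hand": -0.6},
  {"linear": [0, 0, 0], "rot": [0, 0, 0], "hand": -1},
  {"linear": [0, 0, 0], "rot": [0, 0, 0], "hand": -1},
  {"linear": [0, 0, 0], "rot": [0, 0, 0], "hand": -1},
])

```text
t: 19.5
tool_pos: [517.1, 365.5, 71.9]
tcp_rot: [-3.137, 1.012, 2.267]
contact_force: [-1.0, -0.3, 0.3]
width: 85.4
gripper_force: 0.0
```

```bash
python3 - <<'E'
from h import *
s=env.get_state(); R=Rn.from_euler('xyz',s['tcp_rot']).as_matrix(); print(s['tool_pos'].round(1),s['width'],s['contact_force'].round(1),R[:,2].round(3))
f=fix(save('top','t7.png')); C=cloud(f,np.ones((384,512),bool))
k=C[(C[:,0]>470)&(C[:,0]<530)&(C[:,1]>360)&(C[:,1]<420)&(C[:,2]>165)];print('rim',k.min(0).round(),k.max(0).round(),len(k))
E
```

```text
[517.1 365.5  71.9] 85.42098421973249 [-1.  -0.3  0.3] [ 0.54  -0.654 -0.53 ]
rim [482. 372. 165.] [514. 404. 192.] 145
```

```bash
cat >> h.py <<'E'
def turn(Rt):
    R=Rn.from_euler('xyz',env.get_state()['tcp_rot']).as_matrix(); return (Rn.from_matrix(Rt@R.T)).as_rotvec()
E
python3 - <<'E'
from h import *
a=np.radians(35);B=toolR((.017*np.sin(a),-np.sin(a),-np.cos(a)),(1,.017,0)); v=turn(B); print(v.round(3),np.degrees(np.linalg.norm(v)),wrist(B,-.6,1.8)); look(fix(vision.grab_frame('top')))
E
```

```text
[ 0.385  0.14  -0.667] 44.81747770760016 [-0.57  1.04 -0.4 ]
orange [259. 202.] c [560. -34.  15.] ends [[567.0, -86.0], [553.0, 18.0]] len 104.0 z 18.0
orange [271. 240.] c [459. -67.  15.] ends [[464.0, -15.0], [454.0, -119.0]] len 105.0 z 18.0
blue [306. 115.] 100 [ 803. -163.   29.] cloudz [142. 145. 147.]
blue [102. 217.] 33 [515. 381.  29.] cloudz [12. 15. 19.]
blue [101. 231.] 63 [478. 382.  29.] cloudz [12. 14. 21.]
blue [395. 254.] 150 [ 421. -392.   29.] cloudz [36. 46. 55.]
white [184. 126.] 888 ends [[769.0, 130.0], [768.0, 221.0]] z [76. 79. 81.]
white [146. 223.] 2244 ends [[505.0, 173.0], [496.0, 359.0]] z [1. 4. 7.]
white [247. 226.] 4556 ends [[504.0, -116.0], [484.0, 110.0]] z [0. 3. 6.]
white [358. 255.] 426 ends [[420.0, -379.0], [417.0, -213.0]] z [31. 35. 41.]
```

>>> arm_command([
  {"linear": [-0.0054, 0.0065, 0.0053], "rot": [0, 0, 0], "hand": -1},
  {"linear": [-0.0054, 0.0065, 0.0053], "rot": [0, 0, 0], "hand": -1},
  {"linear": [-0.0054, 0.0065, 0.0053], "rot": [0, 0, 0], "hand": -1},
  {"linear": [-0.0054, 0.0065, 0.0053], "rot": [0, 0, 0], "hand": -1},
  {"linear": [-0.0054, 0.0065, 0.0053], "rot": [0, 0, 0], "hand": -1},
  {"linear": [-0.0054, 0.0065, 0.0053], "rot": [0, 0, 0], "hand": -1},
  {"linear": [-0.0054, 0.0065, 0.0053], "rot": [0, 0, 0], "hand": -1},
  {"linear": [-0.0054, 0.0065, 0.0053], "rot": [0, 0, 0], "hand": -1},
  {"linear": [-0.0054, 0.0065, 0.0053], "rot": [0, 0, 0], "hand": -1},
  {"linear": [-0.0054, 0.0065, 0.0053], "rot": [0, 0, 0], "hand": -1},
])

```text
t: 20.85
tool_pos: [462.7, 430.8, 125.2]
tcp_rot: [-3.136, 1.012, 2.267]
contact_force: [-0.4, 0.4, -0.6]
width: 84.9
gripper_force: 0.0
```

>>> arm_command([
  {"linear": [0, 0, 0.024], "rot": [0, 0, 0], "hand": -1},
  {"linear": [0, 0, 0.024], "rot": [0, 0, 0], "hand": -1},
  {"linear": [0, 0, 0.024], "rot": [0, 0, 0], "hand": -1},
  {"linear": [0, 0, 0.024], "rot": [0, 0, 0], "hand": -1},
  {"linear": [0, 0, 0.024], "rot": [0, 0, 0], "hand": -1},
  {"linear": [0.01, -0.045, 0], "rot": [0.019, 0.007, -0.033], "hand": -1},
  {"linear": [0.01, -0.045, 0], "rot": [0.019, 0.007, -0.033], "hand": -1},
  {"linear": [0.01, -0.045, 0], "rot": [0.019, 0.007, -0.033], "hand": -1},
  {"linear": [0.01, -0.045, 0], "rot": [0.019, 0.007, -0.033], "hand": -1},
  {"linear": [0.01, -0.045, 0], "rot": [0.019, 0.007, -0.033], "hand": -1},
])

```text
t: 22.1
tool_pos: [513.5, 204.0, 246.0]
tcp_rot: [3.102, 0.914, 2.065]
contact_force: [1.2, 0.0, 0.3]
width: 85.6
gripper_force: 0.0
```

>>> arm_command([
  {"linear": [0, -0.048, 0], "rot": [0.029, 0.0105, -0.05], "hand": -1},
  {"linear": [0, -0.048, 0], "rot": [0.029, 0.0105, -0.05], "hand": -1},
  {"linear": [0, -0.048, 0], "rot": [0.029, 0.0105, -0.05], "hand": -1},
  {"linear": [0, -0.048, -0.01], "rot": [0.029, 0.0105, -0.05], "hand": -1},
  {"linear": [0, -0.048, -0.01], "rot": [0.029, 0.0105, -0.05], "hand": -1},
  {"linear": [-0.018, -0.048, -0.015], "rot": [0.029, 0.0105, -0.05], "hand": -1},
  {"linear": [-0.018, -0.048, -0.015], "rot": [0.029, 0.0105, -0.05], "hand": -1},
  {"linear": [-0.018, -0.048, -0.015], "rot": [0.029, 0.0105, -0.05], "hand": -1},
  {"linear": [-0.018, -0.048, -0.015], "rot": [0.029, 0.0105, -0.05], "hand": -1},
  {"linear": [-0.018, -0.048, -0.015], "rot": [0.029, 0.0105, -0.05], "hand": -1},
])

```text
t: 23.35
tool_pos: [422.8, -276.4, 150.8]
tcp_rot: [3.14, 0.611, 1.588]
contact_force: [0.3, -0.7, -0.1]
width: 85.4
gripper_force: 0.0
```

```bash
python3 - <<'E'
from h import *
a=np.radians(35);B=toolR((.017*np.sin(a),-np.sin(a),-np.cos(a)),(1,.017,0)); v=turn(B);s=env.get_state(); print(s['tool_pos'].round(1),v.round(3),s['joints'].round(2),B[:,2].round(3))
f=fix(save('top','t8.png'));look(f)
k=cloud(f,np.ones((384,512),bool)); k=k[(k[:,0]>470)&(k[:,0]<530)&(k[:,1]>360)&(k[:,1]<420)&(k[:,2]>165)];print('rim',k.min(0).round(),k.max(0).round(),len(k))
E
```

```text
[ 422.8 -276.4  150.8] [-0.     0.001 -0.001] [-0.22  0.25  1.99 -0.78  0.91  0.26] [ 0.01  -0.574 -0.819]
orange [259. 202.] c [560. -34.  15.] ends [[567.0, -86.0], [553.0, 18.0]] len 104.0 z 18.0
blue [306. 115.] 98 [ 803. -163.   29.] cloudz [142. 144. 147.]
blue [100. 231.] 49 [477. 383.  29.] cloudz [12. 15. 20.]
blue [395. 254.] 152 [ 421. -392.   29.] cloudz [36. 47. 54.]
white [286.  28.] 5278 ends [[1073.0, 267.0], [1073.0, -499.0]] z [-757. -751. -745.]
white [342.  14.] 416 ends [[1168.0, -278.0], [1075.0, -274.0]] z [-758. -751. -745.]
white [381.   8.] 126 ends [[1172.0, -398.0], [1115.0, -394.0]] z [-757. -750. -745.]
white [14. 12.] 121 ends [[1108.0, 714.0], [1126.0, 671.0]] z [-757. -751. -746.]
white [366.  28.] 215 ends [[1097.0, -377.0], [1055.0, -316.0]] z [-757. -750. -744.]
white [62. 48.] 191 ends [[1003.0, 577.0], [1003.0, 492.0]] z [-757. -751. -745.]
white [184. 126.] 904 ends [[768.0, 221.0], [769.0, 128.0]] z [76. 79. 81.]
white [302. 123.] 284 ends [[799.0, -123.0], [763.0, -183.0]] z [ 95. 103. 113.]
white [124. 223.] 6049 ends [[507.0, 173.0], [492.0, 475.0]] z [1. 4. 7.]
white [247. 226.] 3400 ends [[503.0, -115.0], [484.0, 110.0]] z [0. 3. 7.]
white [374. 255.] 245 ends [[419.0, -379.0], [419.0, -296.0]] z [34. 38. 41.]
rim [482. 373. 165.] [514. 405. 192.] 146
```

>>> arm_command([
  {"linear": [-0.001, -0.001, -0.018], "rot": [0, 0, 0], "hand": -1},
  {"linear": [-0.001, 0, -0.019], "rot": [0, 0, 0], "hand": -1},
  {"linear": [-0.001, -0.001, -0.019], "rot": [0, 0, 0], "hand": -1},
  {"linear": [-0.001, 0, -0.018], "rot": [0, 0, 0], "hand": -1},
  {"linear": [0, -0.0105, -0.015], "rot": [0, 0, 0], "hand": -1},
  {"linear": [0, -0.0105, -0.015], "rot": [0, 0, 0], "hand": -1},
  {"linear": [0, -0.0105, -0.015], "rot": [0, 0, 0], "hand": -1},
  {"linear": [0, -0.0105, -0.015], "rot": [0, 0, 0], "hand": -1},
  {"linear": [0, -0.0105, -0.015], "rot": [0, 0, 0], "hand": -1},
  {"linear": [0, -0.0055, -0.006], "rot": [0, 0, 0], "hand": -1},
])

```text
t: 24.65
tool_pos: [419.6, -335.4, -5.0]
tcp_rot: [-3.141, 0.611, 1.59]
contact_force: [0.2, -0.5, -0.1]
width: 85.3
gripper_force: 0.0
```

>>> arm_command([
  {"linear": [0, 0, 0], "rot": [0, 0, 0], "hand": -1},
  {"linear": [0, 0, 0], "rot": [0, 0, 0], "hand": 1},
  {"linear": [0, 0, 0], "rot": [0, 0, 0], "hand": 1},
  {"linear": [0, 0, 0], "rot": [0, 0, 0], "hand": 1},
  {"linear": [0, 0, 0], "rot": [0, 0, 0], "hand": 1},
  {"linear": [0, 0, 0], "rot": [0, 0, 0], "hand": 1},
  {"linear": [0, 0, 0], "rot": [0, 0, 0], "hand": 1},
  {"linear": [0, 0, 0], "rot": [0, 0, 0], "hand": 1},
  {"linear": [0, 0, 0], "rot": [0, 0, 0], "hand": 1},
  {"linear": [0, 0, 0], "rot": [0, 0, 0], "hand": 1},
], grip_force=60)

```text
t: 25.9
tool_pos: [419.6, -334.5, -4.6]
tcp_rot: [3.14, 0.611, 1.589]
contact_force: [0.4, 4.1, 5.6]
width: 26.6
gripper_force: 58.6
```

>>> arm_command([
  {"linear": [0, 0, 0.01], "rot": [0, 0, 0], "hand": 1},
  {"linear": [0, 0, 0.016], "rot": [0, 0, 0], "hand": 1},
  {"linear": [0, 0, 0.018], "rot": [0, 0, 0], "hand": 1},
  {"linear": [0, 0, 0.018], "rot": [0, 0, 0], "hand": 1},
  {"linear": [0, 0, 0.018], "rot": [0, 0, 0], "hand": 1},
  {"linear": [0, 0, 0.018], "rot": [0, 0, 0], "hand": 1},
  {"linear": [0, 0, 0.018], "rot": [0, 0, 0], "hand": 1},
  {"linear": [0, 0, 0.018], "rot": [0, 0, 0], "hand": 1},
  {"linear": [0, 0, 0.018], "rot": [0, 0, 0], "hand": 1},
  {"linear": [0, 0, 0.018], "rot": [0, 0, 0], "hand": 1},
])

```text
t: 27.15
tool_pos: [418.2, -334.1, 164.8]
tcp_rot: [-3.14, 0.609, 1.59]
contact_force: [-0.8, 0.1, -1.6]
width: 26.2
gripper_force: 59.2
```

>>> arm_command([
  {"linear": [0.01, 0.01, 0], "rot": [0.162, 0.003, 0], "hand": 1},
  {"linear": [0.01, 0.01, 0], "rot": [0.162, 0.003, 0], "hand": 1},
  {"linear": [0.01, 0.01, 0], "rot": [0.162, 0.003, 0], "hand": 1},
  {"linear": [0.01, 0.01, 0], "rot": [0.162, 0.003, 0], "hand": 1},
  {"linear": [0.01, 0.01, 0], "rot": [0.162, 0.003, 0], "hand": 1},
  {"linear": [0.01, 0.01, 0], "rot": [0.162, 0.003, 0], "hand": 1},
  {"linear": [0.01, 0.01, 0], "rot": [0.162, 0.003, 0], "hand": 1},
  {"linear": [0.01, 0.01, 0], "rot": [0.162, 0.003, 0], "hand": 1},
  {"linear": [0.01, 0.01, 0], "rot": [0.162, 0.003, 0], "hand": 1},
  {"linear": [0.01, 0.01, 0], "rot": [0.162, 0.003, 0], "hand": 1},
])

```text
t: 28.4
tool_pos: [518.4, -235.8, 164.3]
tcp_rot: [-3.14, -1.007, 1.588]
contact_force: [-0.1, 0.5, -1.6]
width: 25.8
gripper_force: 59.1
```

```bash
cat >> h.py <<'E'
def st():
    s=env.get_state(); R=Rn.from_euler('xyz',s['tcp_rot']).as_matrix()
    print('t',round(s['t'],1),s['tool_pos'].round(1),'w',round(s['width'],1),'F',s['contact_force'].round(1),'z',R[:,2].round(3),'y',R[:,1].round(3),'j',s['joints'].round(2)); return s,R
def zone(f,c,r,zmin,zmax=300):
    k=cloud(f,np.ones((384,512),bool)); k=k[(abs(k[:,0]-c[0])<r)&(abs(k[:,1]-c[1])<r)&(k[:,2]>zmin)&(k[:,2]<zmax)]
    return (k.min(0).round(),k.max(0).round(),len(k)) if len(k) else None
E
python3 - <<'E'
from h import *
s,R=st(); f=fix(save('top','t9.png')); G=s['tool_pos']-36*R[:,2]; print('G',G.round(), zone(f,G,25,G[2]+60,G[2]+140)); look(f)
E
```

```text
t 28.4 [ 518.4 -235.8  164.3] w 25.8 F [-0.1  0.5 -1.6] z [-0.016  0.845 -0.534] y [ 1.     0.019 -0.001] j [-0.88  0.77  1.26  0.6   1.94 -0.93]
G [ 519. -266.  184.] (array([ 503., -278.,  244.]), array([ 532., -244.,  289.]), 203)
orange [259. 202.] c [560. -34.  15.] ends [[567.0, -86.0], [553.0, 18.0]] len 104.0 z 18.0
orange [271. 240.] c [459. -67.  15.] ends [[464.0, -15.0], [453.0, -119.0]] len 105.0 z 19.0
blue [306. 115.] 98 [ 803. -163.   29.] cloudz [142. 144. 146.]
blue [350. 215.] 187 [ 524. -276.   29.] cloudz [103. 111. 117.]
blue [101. 231.] 51 [477. 383.  29.] cloudz [12. 15. 20.]
white [14. 10.] 207 ends [[1151.0, 709.0], [1095.0, 676.0]] z [-757. -751. -745.]
white [274.  27.] 8297 ends [[1078.0, 347.0], [1078.0, -505.0]] z [-757. -751. -745.]
white [382.  10.] 282 ends [[1141.0, -435.0], [1139.0, -359.0]] z [-758. -751. -744.]
white [64. 44.] 289 ends [[1012.0, 479.0], [1012.0, 587.0]] z [-757. -751. -744.]
white [502.  48.] 218 ends [[991.0, -740.0], [1064.0, -774.0]] z [-757. -750. -744.]
white [184. 126.] 904 ends [[768.0, 221.0], [769.0, 128.0]] z [76. 79. 81.]
white [303. 123.] 298 ends [[795.0, -122.0], [770.0, -187.0]] z [ 94. 102. 113.]
white [124. 223.] 6104 ends [[507.0, 173.0], [493.0, 475.0]] z [1. 4. 7.]
white [247. 226.] 4782 ends [[504.0, -116.0], [484.0, 110.0]] z [0. 3. 7.]
```

>>> arm_command([
  {"linear": [0, 0.02, 0], "rot": [0, 0, -0.03], "hand": 1},
  {"linear": [0, 0.042, 0], "rot": [0, 0, -0.055], "hand": 1},
  {"linear": [0, 0.042, 0], "rot": [0, 0, -0.055], "hand": 1},
  {"linear": [0, 0.042, 0], "rot": [0, 0, -0.055], "hand": 1},
  {"linear": [0, 0.042, 0], "rot": [0, 0, -0.055], "hand": 1},
  {"linear": [0, 0.042, 0], "rot": [0, 0, -0.055], "hand": 1},
  {"linear": [0, 0.042, 0], "rot": [0, 0, -0.055], "hand": 1},
  {"linear": [0, 0.042, 0], "rot": [0, 0, -0.055], "hand": 1},
  {"linear": [0, 0.042, 0], "rot": [0, 0, -0.055], "hand": 1},
  {"linear": [0, 0.042, 0], "rot": [0, 0, -0.055], "hand": 1},
])

```text
t: 29.7
tool_pos: [517.3, 163.7, 164.5]
tcp_rot: [3.14, -1.0, 1.065]
contact_force: [1.4, 0.8, -1.2]
width: 26.0
gripper_force: 59.3
```

>>> arm_command([
  {"linear": [0, 0.03, 0], "rot": [0, 0, 0], "hand": 1},
  {"linear": [0, 0.03, 0], "rot": [0, 0, 0], "hand": 1},
  {"linear": [0, 0.028, 0], "rot": [0, 0, 0], "hand": 1},
  {"linear": [0, 0.02, -0.01], "rot": [0, 0, 0], "hand": 1},
  {"linear": [0, 0, -0.015], "rot": [0, 0, 0], "hand": 1},
  {"linear": [0, 0, -0.015], "rot": [0, 0, 0], "hand": 1},
  {"linear": [0, 0, -0.015], "rot": [0, 0, 0], "hand": 1},
  {"linear": [0, 0, -0.015], "rot": [0, 0, 0], "hand": 1},
  {"linear": [0, 0, -0.01], "rot": [0, 0, 0], "hand": 1},
  {"linear": [0, 0, 0], "rot": [0, 0, 0], "hand": 1},
])

```text
t: 30.95
tool_pos: [517.3, 270.9, 84.0]
tcp_rot: [-3.139, -1.001, 1.064]
contact_force: [-0.4, -0.2, -1.4]
width: 26.5
gripper_force: 59.3
```

```bash
python3 - <<'E'
from h import *
s,R=st(); f=fix(save('top','t10.png')); g=fix(save('side','s10.png')); G=s['tool_pos']-36*R[:,2]; print('G',G.round(), zone(f,G,25,G[2]+60,G[2]+140),zone(g,G,25,G[2]+60,G[2]+140)); look(f); print('A',zone(f,(498,388),25,165))
E
```

```text
t 30.9 [517.3 270.9  84. ] w 26.5 F [-0.4 -0.2 -1.4] z [ 0.406  0.737 -0.54 ] y [ 0.875 -0.483 -0.002] j [-0.18  0.59  2.31  1.74  0.94 -1.29]
G [503. 244. 103.] (array([489., 232., 164.]), array([518., 265., 210.]), 172) (array([487., 231., 164.]), array([519., 265., 209.]), 288)
orange [259. 202.] c [560. -34.  15.] ends [[567.0, -86.0], [553.0, 18.0]] len 104.0 z 18.0
orange [271. 240.] c [459. -67.  15.] ends [[463.0, -15.0], [454.0, -119.0]] len 105.0 z 18.0
blue [306. 115.] 98 [ 803. -163.   29.] cloudz [142. 144. 147.]
blue [102. 216.] 28 [515. 381.  29.] cloudz [12. 15. 21.]
blue [101. 231.] 58 [478. 382.  29.] cloudz [12. 15. 21.]
white [15. 12.] 363 ends [[1163.0, 689.0], [1075.0, 689.0]] z [-757. -750. -744.]
white [62.  7.] 280 ends [[1158.0, 591.0], [1110.0, 511.0]] z [-757. -750. -744.]
white [112.   4.] 126 ends [[1143.0, 446.0], [1143.0, 354.0]] z [-756. -750. -744.]
white [281.  28.] 12066 ends [[1084.0, -587.0], [1063.0, 381.0]] z [-757. -751. -745.]
white [438.   6.] 262 ends [[1156.0, -513.0], [1161.0, -628.0]] z [-758. -752. -744.]
white [37. 23.] 258 ends [[1108.0, 586.0], [1052.0, 651.0]] z [-757. -751. -744.]
white [470.  32.] 389 ends [[1101.0, -605.0], [1049.0, -723.0]] z [-757. -751. -745.]
white [78. 35.] 1064 ends [[1043.0, 647.0], [1043.0, 341.0]] z [-757. -751. -745.]
white [502.  46.] 414 ends [[1080.0, -784.0], [989.0, -734.0]] z [-758. -752. -745.]
white [10. 41.] 147 ends [[1059.0, 696.0], [989.0, 687.0]] z [-756. -751. -745.]
white [184. 126.] 904 ends [[768.0, 221.0], [769.0, 128.0]] z [76. 79. 81.]
white [303. 123.] 312 ends [[795.0, -122.0], [769.0, -187.0]] z [ 94. 102. 113.]
white [124. 223.] 3661 ends [[492.0, 475.0], [508.0, 173.0]] z [1. 4. 8.]
white [248. 226.] 3817 ends [[484.0, 109.0], [504.0, -116.0]] z [0. 3. 7.]
A (array([482., 372., 165.]), array([513., 404., 192.]), 147)
```

>>> arm_command([
  {"linear": [0.001, 0.001, 0], "rot": [0, 0, 0.07], "hand": 1},
  {"linear": [0.001, 0.001, 0], "rot": [0, 0, 0.07], "hand": 1},
  {"linear": [0.001, 0, 0], "rot": [0, 0, 0.07], "hand": 1},
  {"linear": [0.001, 0, 0], "rot": [0, 0, 0.07], "hand": 1},
  {"linear": [0.001, 0, 0], "rot": [0, 0, 0.07], "hand": 1},
  {"linear": [0, 0, -0.004], "rot": [0, 0, 0], "hand": 1},
  {"linear": [0, 0, -0.004], "rot": [0, 0, 0], "hand": 1},
  {"linear": [0, 0, -0.003], "rot": [0, 0, 0], "hand": 1},
  {"linear": [0, 0, -0.003], "rot": [0, 0, 0], "hand": 1},
  {"linear": [0, 0, 0], "rot": [0, 0, 0], "hand": 1},
])

```text
t: 32.3
tool_pos: [522.7, 273.0, 70.4]
tcp_rot: [-3.138, -1.003, 1.412]
contact_force: [-0.1, -0.7, -1.0]
width: 25.9
gripper_force: 59.4
```

```bash
python3 - <<'E'
from h import *
s,R=st(); f=fix(save('top','t11.png')); g=fix(save('side','s11.png')); G=s['tool_pos']-36*R[:,2]; print('G',G.round(), zone(f,G,25,G[2]+60,G[2]+140),zone(g,G,25,G[2]+60,G[2]+140),zone(f,G,35,G[2]-85,G[2]-60))
E
```

```text
t 32.3 [522.7 273.   70.4] w 25.9 F [-0.1 -0.7 -1. ] z [ 0.129  0.833 -0.538] y [ 0.988 -0.155 -0.002] j [-0.21  0.65  2.04  1.26  1.09 -1.06]
G [518. 243.  90.] (array([503., 230., 152.]), array([533., 265., 195.]), 159) (array([502., 228., 150.]), array([533., 264., 193.]), 276) (array([553., 272.,   5.]), array([553., 278.,   7.]), 3)
```

>>> arm_command([
  {"linear": [0, 0, -0.001], "rot": [0, 0, 0], "hand": 1},
  {"linear": [0, 0, 0], "rot": [0, 0, 0], "hand": 1},
  {"linear": [0, 0, -0.001], "rot": [0, 0, 0], "hand": 1},
  {"linear": [0, 0, 0], "rot": [0, 0, 0], "hand": 1},
  {"linear": [0, 0, -0.001], "rot": [0, 0, 0], "hand": 1},
  {"linear": [0, 0, 0], "rot": [0, 0, 0], "hand": 1},
  {"linear": [0, 0, -0.001], "rot": [0, 0, 0], "hand": 1},
  {"linear": [0, 0, 0], "rot": [0, 0, 0], "hand": 1},
  {"linear": [0, 0, 0], "rot": [0, 0, 0], "hand": 1},
  {"linear": [0, 0, 0], "rot": [0, 0, 0], "hand": 1},
])

```text
t: 33.65
tool_pos: [523.3, 273.2, 67.9]
tcp_rot: [-3.141, -1.005, 1.415]
contact_force: [-0.7, -3.1, 6.3]
width: 26.0
gripper_force: 60.0
```

>>> arm_command([
  {"linear": [0, 0, -0.001], "rot": [0, 0, 0], "hand": 1},
  {"linear": [0, 0, 0], "rot": [0, 0, 0], "hand": 1},
  {"linear": [0, 0, 0.001], "rot": [0, 0, 0], "hand": 1},
  {"linear": [0, 0, 0], "rot": [0, 0, 0], "hand": 0.3},
  {"linear": [0, 0, 0], "rot": [0, 0, 0], "hand": 0.2},
  {"linear": [0, 0, 0], "rot": [0, 0, 0], "hand": 0.1},
  {"linear": [0, 0, 0], "rot": [0, 0, 0], "hand": -0.3},
  {"linear": [0, 0, 0], "rot": [0, 0, 0], "hand": -1},
  {"linear": [0, 0, 0], "rot": [0, 0, 0], "hand": -1},
  {"linear": [0, 0, 0], "rot": [0, 0, 0], "hand": -1},
])

```text
t: 34.9
tool_pos: [523.2, 272.9, 66.7]
tcp_rot: [-3.14, -1.003, 1.414]
contact_force: [-0.1, -0.4, -0.1]
width: 85.4
gripper_force: 0.0
```

>>> arm_command([
  {"linear": [-0.0013, -0.0083, 0.0054], "rot": [0, 0, 0], "hand": -1},
  {"linear": [-0.0013, -0.0083, 0.0054], "rot": [0, 0, 0], "hand": -1},
  {"linear": [-0.0013, -0.0083, 0.0054], "rot": [0, 0, 0], "hand": -1},
  {"linear": [-0.0013, -0.0083, 0.0054], "rot": [0, 0, 0], "hand": -1},
  {"linear": [-0.0013, -0.0083, 0.0054], "rot": [0, 0, 0], "hand": -1},
  {"linear": [-0.0013, -0.0083, 0.0054], "rot": [0, 0, 0], "hand": -1},
  {"linear": [-0.0013, -0.0083, 0.0054], "rot": [0, 0, 0], "hand": -1},
  {"linear": [-0.0013, -0.0083, 0.0054], "rot": [0, 0, 0], "hand": -1},
  {"linear": [-0.0013, -0.0083, 0.0054], "rot": [0, 0, 0], "hand": -1},
  {"linear": [-0.0013, -0.0083, 0.0054], "rot": [0, 0, 0], "hand": -1},
])

```text
t: 36.15
tool_pos: [510.0, 189.3, 121.0]
tcp_rot: [-3.14, -1.003, 1.414]
contact_force: [0.3, -0.2, -0.3]
width: 85.5
gripper_force: 0.0
```

```bash
python3 - <<'E'
from h import *
s,R=st(); f=fix(save('top','t12.png')); g=fix(save('side','s12.png'))
print('A',zone(f,(498,388),30,165),'B',zone(f,(518,247),30,165)); look(f)
a=cv2.resize(f['color'][100:300,40:340],(480,320)); b=cv2.resize(g['color'][120:360,100:340],(320,320)); cv2.imwrite('pics/c12.png',np.hstack([a,b]))
E
```

```text
t 36.1 [510.  189.3 121. ] w 85.5 F [ 0.3 -0.2 -0.3] z [ 0.13   0.833 -0.538] y [ 0.988 -0.155 -0.001] j [-0.38  0.55  2.01  1.06  1.22 -0.96]
A (array([482., 373., 165.]), array([514., 405., 192.]), 145) B (array([504., 228., 165.]), array([533., 263., 193.]), 112)
orange [259. 202.] c [559. -34.  15.] ends [[566.0, -86.0], [552.0, 18.0]] len 105.0 z 18.0
blue [306. 115.] 98 [ 803. -163.   29.] cloudz [142. 144. 146.]
blue [156. 223.] 57 [499. 238.  29.] cloudz [11. 15. 18.]
blue [101. 231.] 50 [478. 383.  29.] cloudz [11. 14. 19.]
white [233.  26.] 20251 ends [[1082.0, 730.0], [1083.0, -649.0]] z [-757. -751. -744.]
white [464.  30.] 2758 ends [[1076.0, -500.0], [1087.0, -793.0]] z [-757. -751. -745.]
white [184. 126.] 907 ends [[769.0, 128.0], [768.0, 221.0]] z [76. 79. 81.]
white [303. 122.] 323 ends [[786.0, -189.0], [785.0, -122.0]] z [ 93. 103. 114.]
white [127. 223.] 5780 ends [[508.0, 160.0], [492.0, 475.0]] z [1. 4. 8.]
white [254. 201.] 504 ends [[562.0, -111.0], [560.0, 74.0]] z [-1.  2.  5.]
```

View pics/c12.png

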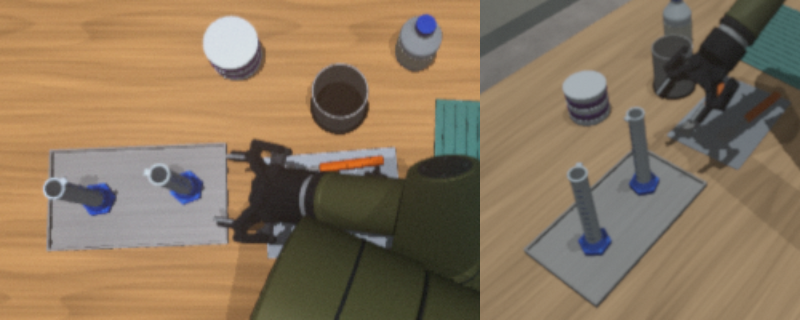

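Both cylinders stand upright in the tray: feet at left-crop (97,198) and (185,187), rims displaced only by perspective, and upright in the side view. Next is scoop 1.

```bash
python3 - <<'E'
from h import *
a=np.radians(25);u=np.array([-.133,.991,0]);S=toolR(np.sin(a)*u-[0,0,np.cos(a)],(.991,.133,0)); v=turn(S); print(v.round(3),np.degrees(np.linalg.norm(v)),S[:,2].round(3))
Rz=lambda d:Rn.from_euler('z',d,degrees=True).as_matrix(); Q=Rn.from_rotvec(-np.radians(75)*np.array([.991,.133,0])).as_matrix()
for w in (0,30,60): print(w,wrist(Rz(w)@Q@S,.05,1.7),(Rz(w)@Q@S)[:,2].round(2))
E
```

```text
[-0.568  0.007  0.282] 36.33869577574262 [-0.056  0.419 -0.906]
0 [-0.88  1.42  0.05] [ 0.1  -0.76 -0.64]
30 [-0.82  1.03 -0.31] [ 0.47 -0.61 -0.64]
60 [-0.54  0.69 -0.85] [ 0.71 -0.29 -0.64]
```

>>> arm_command([
  {"linear": [0.004, -0.025, 0.009], "rot": [-0.057, 0.001, 0.028], "hand": -0.2},
  {"linear": [0.004, -0.025, 0.009], "rot": [-0.057, 0.001, 0.028], "hand": -0.2},
  {"linear": [0.004, -0.025, 0.009], "rot": [-0.057, 0.001, 0.028], "hand": -0.2},
  {"linear": [0.004, -0.025, 0.009], "rot": [-0.057, 0.001, 0.028], "hand": -0.2},
  {"linear": [0.004, -0.025, 0.009], "rot": [-0.057, 0.001, 0.028], "hand": -0.2},
  {"linear": [0.006, -0.029, 0.005], "rot": [-0.057, 0.001, 0.028], "hand": -0.2},
  {"linear": [0.006, -0.029, 0.005], "rot": [-0.057, 0.001, 0.028], "hand": -0.2},
  {"linear": [0.008, -0.029, 0], "rot": [-0.057, 0.001, 0.028], "hand": -0.2},
  {"linear": [0.008, -0.029, 0], "rot": [-0.057, 0.001, 0.028], "hand": -0.2},
  {"linear": [0.008, -0.029, 0], "rot": [-0.057, 0.001, 0.028], "hand": -0.2},
])

```text
t: 37.5
tool_pos: [566.0, -80.7, 175.5]
tcp_rot: [-3.136, -0.434, 1.7]
contact_force: [-0.2, 0.2, -0.0]
width: 51.1
gripper_force: 0.0
```

```bash
python3 - <<'E'
from h import *
s,R=st(); u=np.array([-.133,.991,0]);S=toolR(np.sin(.436)*u-[0,0,np.cos(.436)],(.991,.133,0)); print(turn(S).round(3), (np.array([562,-48,-12])-s['tool_pos']).round(1))
E
```

```text
t 37.5 [566.  -80.7 175.5] w 51.1 F [-0.2  0.2 -0. ] z [-0.06   0.416 -0.907] y [ 0.991  0.132 -0.005] j [-0.46  0.45  1.46  0.35  1.5  -0.66]
[ 0.003 -0.005  0.001] [  -4.    32.7 -187.5]
```

>>> arm_command([
  {"linear": [0, 0, -0.021], "rot": [0, 0, 0], "hand": -0.2},
  {"linear": [0, 0, -0.022], "rot": [0, 0, 0], "hand": -0.2},
  {"linear": [0, 0, -0.022], "rot": [0, 0, 0], "hand": -0.2},
  {"linear": [0, 0, -0.022], "rot": [0, 0, 0], "hand": -0.2},
  {"linear": [0, 0, -0.02], "rot": [0, 0, 0], "hand": -0.2},
  {"linear": [-0.001, 0.007, -0.016], "rot": [0, 0, 0], "hand": -0.2},
  {"linear": [-0.001, 0.007, -0.016], "rot": [0, 0, 0], "hand": -0.2},
  {"linear": [-0.001, 0.007, -0.016], "rot": [0, 0, 0], "hand": -0.2},
  {"linear": [-0.001, 0.007, -0.016], "rot": [0, 0, 0], "hand": -0.2},
  {"linear": [0, 0.003, -0.008], "rot": [0, 0, 0], "hand": -0.2},
])

```text
t: 38.75
tool_pos: [561.4, -48.2, -4.4]
tcp_rot: [-3.136, -0.436, 1.7]
contact_force: [-0.2, -0.4, 0.2]
width: 51.7
gripper_force: 0.0
```

>>> arm_command([
  {"linear": [0, 0.001, -0.004], "rot": [0, 0, 0], "hand": -0.2},
  {"linear": [0, 0.001, -0.003], "rot": [0, 0, 0], "hand": -0.2},
  {"linear": [0, 0, 0], "rot": [0, 0, 0], "hand": -0.2},
  {"linear": [0, 0, 0], "rot": [0, 0, 0], "hand": 1},
  {"linear": [0, 0, 0], "rot": [0, 0, 0], "hand": 1},
  {"linear": [0, 0, 0], "rot": [0, 0, 0], "hand": 1},
  {"linear": [0, 0, 0], "rot": [0, 0, 0], "hand": 1},
  {"linear": [0, 0, 0], "rot": [0, 0, 0], "hand": 1},
  {"linear": [0, 0, 0], "rot": [0, 0, 0], "hand": 1},
  {"linear": [0, 0, 0], "rot": [0, 0, 0], "hand": 1},
], grip_force=60)

```text
t: 40.0
tool_pos: [562.6, -47.5, -9.8]
tcp_rot: [-3.138, -0.434, 1.7]
contact_force: [-1.3, -1.6, 7.0]
width: 13.7
gripper_force: 59.9
```

>>> arm_command([
  {"linear": [0, 0, 0.01], "rot": [0, 0, 0], "hand": 1},
  {"linear": [0, 0, 0.02], "rot": [0, 0, 0], "hand": 1},
  {"linear": [0, 0, 0.025], "rot": [0, 0, 0], "hand": 1},
  {"linear": [0, 0, 0.025], "rot": [0, 0, 0], "hand": 1},
  {"linear": [0, 0, 0.025], "rot": [0, 0, 0], "hand": 1},
  {"linear": [0, 0, 0.025], "rot": [0, 0, 0], "hand": 1},
  {"linear": [0, 0, 0.025], "rot": [0, 0, 0], "hand": 1},
  {"linear": [0, 0, 0.025], "rot": [0, 0, 0], "hand": 1},
  {"linear": [0, 0, 0.025], "rot": [0, 0, 0], "hand": 1},
  {"linear": [0, 0, 0.025], "rot": [0, 0, 0], "hand": 1},
])

```text
t: 41.25
tool_pos: [561.7, -46.9, 221.7]
tcp_rot: [-3.138, -0.434, 1.7]
contact_force: [0.1, -0.1, -0.0]
width: 14.0
gripper_force: 59.2
```

>>> arm_command([
  {"linear": [0, 0, 0.005], "rot": [-0.13, -0.017, 0], "hand": 1},
  {"linear": [0, 0, 0.005], "rot": [-0.13, -0.017, 0], "hand": 1},
  {"linear": [0, 0, 0.005], "rot": [-0.13, -0.017, 0], "hand": 1},
  {"linear": [0, 0, 0.005], "rot": [-0.13, -0.017, 0], "hand": 1},
  {"linear": [0, 0, 0.005], "rot": [-0.13, -0.017, 0], "hand": 1},
  {"linear": [0, 0, 0.005], "rot": [-0.13, -0.017, 0], "hand": 1},
  {"linear": [0, 0, 0.005], "rot": [-0.13, -0.017, 0], "hand": 1},
  {"linear": [0, 0, 0.005], "rot": [-0.13, -0.017, 0], "hand": 1},
  {"linear": [0, 0, 0.005], "rot": [-0.13, -0.017, 0], "hand": 1},
  {"linear": [0, 0, 0.005], "rot": [-0.13, -0.017, 0], "hand": 1},
])

```text
t: 42.5
tool_pos: [561.9, -46.5, 271.5]
tcp_rot: [3.139, 0.88, 1.695]
contact_force: [-0.0, 0.1, -1.5]
width: 14.1
gripper_force: 59.1
```

```bash
python3 - <<'E'
from h import *
s,R=st(); f=fix(save('top','t13.png')); g=fix(save('side','s13.png')); look(f)
a=cv2.resize(f['color'][100:300,150:400],(400,320)); b=cv2.resize(g['color'][40:260,150:370],(320,320)); cv2.imwrite('pics/c13.png',np.hstack([a,b]))
E
```

```text
t 42.5 [561.9 -46.5 271.5] w 14.1 F [-0.   0.1 -1.5] z [ 0.098 -0.764 -0.637] y [0.992 0.125 0.001] j [ 0.38  0.39  1.6  -0.84  1.49  0.48]
orange [266. 180.] c [619. -51.  15.] ends [[619.0, -42.0], [628.0, -51.0]] len 14.0 z 317.0
orange [271. 240.] c [459. -67.  15.] ends [[464.0, -15.0], [454.0, -119.0]] len 105.0 z 19.0
blue [306. 115.] 98 [ 803. -163.   29.] cloudz [142. 144. 146.]
blue [159. 219.] 72 [510. 230.  29.] cloudz [11. 14. 19.]
white [255.  30.] 25123 ends [[1060.0, 726.0], [1087.0, -793.0]] z [-757. -751. -744.]
white [184. 126.] 909 ends [[769.0, 128.0], [768.0, 221.0]] z [76. 79. 81.]
white [302. 123.] 330 ends [[796.0, -121.0], [769.0, -187.0]] z [ 93. 102. 114.]
white [247. 226.] 3529 ends [[504.0, -115.0], [482.0, 109.0]] z [0. 3. 6.]
white [138. 234.] 523 ends [[521.0, 297.0], [420.0, 274.0]] z [1. 4. 7.]
```

View pics/c13.png

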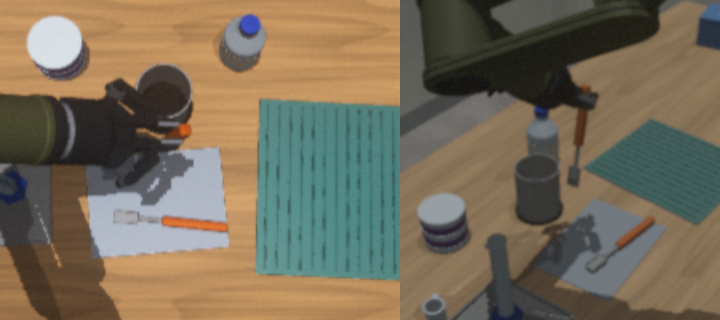

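>>> arm_command([
  {"linear": [0, 0, 0.01], "rot": [0, 0, 0.105], "hand": 1},
  {"linear": [0.015, 0.002, 0], "rot": [0, 0, 0.105], "hand": 1},
  {"linear": [0.015, 0.002, 0], "rot": [0, 0, 0.105], "hand": 1},
  {"linear": [0.015, 0.002, 0], "rot": [0, 0, 0.105], "hand": 1},
  {"linear": [0.015, 0.002, 0], "rot": [0, 0, 0.105], "hand": 1},
  {"linear": [0.015, 0.002, 0], "rot": [0, 0, 0.105], "hand": 1},
  {"linear": [0.015, 0.002, 0], "rot": [0, 0, 0.105], "hand": 1},
  {"linear": [0.015, 0.002, 0], "rot": [0, 0, 0.105], "hand": 1},
  {"linear": [0.015, 0.002, 0], "rot": [0, 0, 0.105], "hand": 1},
  {"linear": [0.015, 0.002, 0], "rot": [0, 0, 0.105], "hand": 1},
])

```text
t: 43.85
tool_pos: [697.3, -30.3, 282.1]
tcp_rot: [-3.141, 0.879, 2.749]
contact_force: [-0.7, 0.1, -1.3]
width: 14.0
gripper_force: 59.2
```

```bash
python3 - <<'E'
from h import *
s,R=st(); f=fix(save('top','t14.png')); g=fix(save('side','s14.png'))
G=s['tool_pos']-27*R[:,2]; d=Rn.from_euler('z',60,degrees=True).apply([-.034,.257,-.966]); P=[G-30*d,G+160*d]; print(np.round(P))
for n,q in(('t',f),('s',g)): print(n,pix(q,P).round().tolist())
hsv=cv2.cvtColor(f['color'],cv2.COLOR_BGR2HSV)
for q in (f,g):
    hsv=cv2.cvtColor(q['color'],cv2.COLOR_BGR2HSV); m=(hsv[...,0]<14)&(hsv[...,1]>150)&(hsv[...,2]>80); c=cloud(q,m); c=c[c[:,2]>180]; print(len(c),c.min(0).round(),c.max(0).round(), c[c[:,2].argmax()].round())
b=cv2.resize(g['color'][40:260,150:370],(400,400)); cv2.imwrite('pics/c14.png',b)
E
```

```text
t 43.9 [697.3 -30.3 282.1] w 14.0 F [-0.7  0.1 -1.3] z [ 0.711 -0.295 -0.638] y [ 0.383  0.924 -0.   ] j [ 0.11  0.17  1.9  -1.    0.45 -0.29]
[[685. -25. 328.]
 [640.  -6. 145.]]
t [[260.0, 118.0], [250.0, 162.0]]
s [[236.0, 80.0], [247.0, 148.0]]
142 [664. -33. 251.] [694. -10. 331.] [681. -19. 331.]
8 [664. -22. 257.] [687. -19. 328.] [687. -21. 328.]
```

View pics/c14.png

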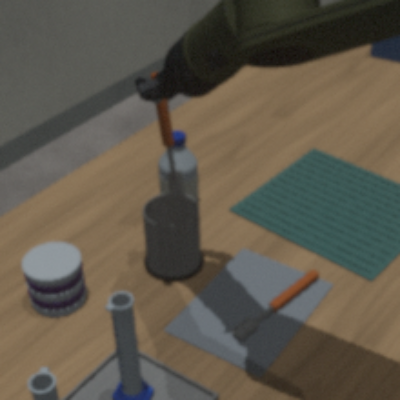

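Blade tip is over the jar mouth (crop (172,200)). The wrist is near its straight pose, so I yaw back 30° and then lower.

>>> arm_command([
  {"linear": [-0.0028, -0.0034, 0], "rot": [0, 0, -0.105], "hand": 1},
  {"linear": [-0.0028, -0.0034, 0], "rot": [0, 0, -0.105], "hand": 1},
  {"linear": [-0.0028, -0.0034, 0], "rot": [0, 0, -0.105], "hand": 1},
  {"linear": [-0.0028, -0.0034, 0], "rot": [0, 0, -0.105], "hand": 1},
  {"linear": [-0.0028, -0.0034, 0], "rot": [0, 0, -0.105], "hand": 1},
  {"linear": [0, 0, 0], "rot": [0, 0, 0], "hand": 1},
  {"linear": [0, 0, -0.012], "rot": [0, 0, 0], "hand": 1},
  {"linear": [0, 0, -0.012], "rot": [0, 0, 0], "hand": 1},
  {"linear": [0, 0, -0.012], "rot": [0, 0, 0], "hand": 1},
  {"linear": [0, 0, -0.012], "rot": [0, 0, 0], "hand": 1},
])

```text
t: 45.2
tool_pos: [682.6, -46.5, 230.5]
tcp_rot: [-3.137, 0.876, 2.225]
contact_force: [0.4, -0.0, -1.8]
width: 14.4
gripper_force: 59.2
```

```bash
python3 - <<'E'
from h import *
s,R=st(); G=s['tool_pos']-27*R[:,2]; d=Rn.from_euler('z',30,degrees=True).apply([-.034,.257,-.966]); print(np.round([G-30*d,G+(G[2]-114)/.966*d,G+160*d]))
E
```

```text
t 45.2 [682.6 -46.5 230.5] w 14.4 F [ 0.4 -0.  -1.8] z [ 0.464 -0.612 -0.64 ] y [ 0.795  0.606 -0.003] j [ 0.29  0.37  1.75 -1.06  0.98  0.25]
[[675. -36. 277.]
 [648.  -2. 114.]
 [645.   3.  93.]]
```

>>> arm_command([
  {"linear": [0, 0, -0.01], "rot": [0, 0, 0], "hand": 1},
  {"linear": [0, 0, -0.011], "rot": [0, 0, 0], "hand": 1},
  {"linear": [0, 0, -0.011], "rot": [0, 0, 0], "hand": 1},
  {"linear": [0, 0, -0.011], "rot": [0, 0, 0], "hand": 1},
  {"linear": [0, 0, -0.011], "rot": [0, 0, 0], "hand": 1},
  {"linear": [0, 0, -0.008], "rot": [0, 0, 0], "hand": 1},
  {"linear": [0, 0, -0.004], "rot": [0, 0, 0], "hand": 1},
  {"linear": [0, 0, -0.002], "rot": [0, 0, 0], "hand": 1},
  {"linear": [0, 0, 0], "rot": [0, 0, 0], "hand": 1},
  {"linear": [0, 0, 0], "rot": [0, 0, 0], "hand": 1},
])

```text
t: 46.45
tool_pos: [683.4, -46.1, 164.1]
tcp_rot: [-3.14, 0.877, 2.224]
contact_force: [0.4, 0.2, -0.0]
width: 13.9
gripper_force: 59.2
```

>>> arm_command([
  {"linear": [0, 0, -0.003], "rot": [0, 0, 0], "hand": 1},
  {"linear": [0, 0, -0.003], "rot": [0, 0, 0], "hand": 1},
  {"linear": [0, 0, -0.003], "rot": [0, 0, 0], "hand": 1},
  {"linear": [0, 0, 0], "rot": [0, 0, 0], "hand": 1},
  {"linear": [0, 0, 0], "rot": [0, 0, 0], "hand": 0.55},
  {"linear": [0, 0, 0], "rot": [0, 0, 0], "hand": 0.5},
  {"linear": [0, 0, 0], "rot": [0, 0, 0], "hand": 0.4},
  {"linear": [0, 0, 0], "rot": [0, 0, 0], "hand": 0.2},
  {"linear": [0, 0, 0], "rot": [0, 0, 0], "hand": 0},
  {"linear": [0, 0, 0], "rot": [0, 0, 0], "hand": 0},
])

```text
t: 47.7
tool_pos: [683.2, -46.1, 154.7]
tcp_rot: [-3.138, 0.876, 2.225]
contact_force: [-0.5, 0.0, 0.5]
width: 42.5
gripper_force: 0.0
```

```bash
python3 - <<'E'
from h import *
s,R=st(); f=fix(save('top','t15.png')); g=fix(save('side','s15.png'))
for q in (f,g):
    hsv=cv2.cvtColor(q['color'],cv2.COLOR_BGR2HSV); m=(hsv[...,0]<14)&(hsv[...,1]>150)&(hsv[...,2]>80); c=cloud(q,m); c=c[c[:,2]>70]; print(len(c),c.min(0).round(),c.max(0).round(), c[c[:,2].argmax()].round())
print('A',zone(f,(498,388),30,165),'B',zone(f,(518,247),30,165))
a=cv2.resize(f['color'][90:250,180:340],(400,400)); b=cv2.resize(g['color'][70:230,170:330],(400,400)); cv2.imwrite('pics/c15.png',np.hstack([a,b]))
E
```

```text
t 47.7 [683.2 -46.1 154.7] w 42.5 F [-0.5  0.   0.5] z [ 0.465 -0.612 -0.64 ] y [ 0.795  0.606 -0.002] j [ 0.3   0.48  1.82 -1.18  0.9   0.46]
167 [666. -76.  85.] [701. -21. 177.] [695. -61. 177.]
92 [  180. -1038.    81.] [681. -23. 132.] [676. -47. 132.]
A (array([482., 372., 166.]), array([513., 404., 191.]), 147) B None
```

View pics/c15.png

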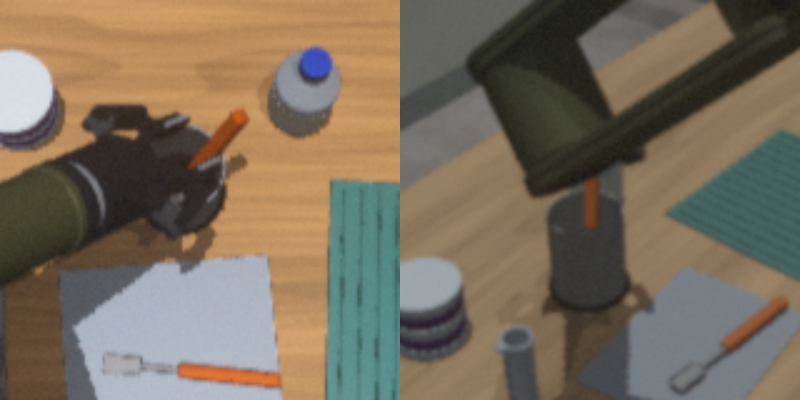

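Scoop 1 stands in the jar, its handle leaning out at left-crop (240,115). I retreat and then fetch scoop 2.

>>> arm_command([
  {"linear": [-0.0046, 0.0061, 0.0064], "rot": [0, 0, 0], "hand": 0},
  {"linear": [-0.0046, 0.0061, 0.0064], "rot": [0, 0, 0], "hand": 0},
  {"linear": [-0.0046, 0.0061, 0.0064], "rot": [0, 0, 0], "hand": 0},
  {"linear": [-0.0046, 0.0061, 0.0064], "rot": [0, 0, 0], "hand": 0},
  {"linear": [-0.0046, 0.0061, 0.0064], "rot": [0, 0, 0], "hand": 0},
  {"linear": [-0.0046, 0.0061, 0.0064], "rot": [0, 0, 0], "hand": 0},
  {"linear": [-0.0046, 0.0061, 0.0064], "rot": [0, 0, 0], "hand": 0},
  {"linear": [-0.0046, 0.0061, 0.0064], "rot": [0, 0, 0], "hand": 0},
  {"linear": [-0.0092, 0.0121, 0.0128], "rot": [0, 0, 0], "hand": 0},
  {"linear": [-0.0092, 0.0121, 0.0128], "rot": [0, 0, 0], "hand": 0},
])

```text
t: 49.05
tool_pos: [627.3, 27.7, 232.4]
tcp_rot: [-3.139, 0.876, 2.224]
contact_force: [0.5, 0.7, -0.1]
width: 43.0
gripper_force: 0.0
```

```bash
python3 - <<'E'
from h import *
s,R=st(); f=fix(save('top','t16.png')); look(f); print('B',zone(f,(518,247),30,165),'jar',zone(f,(657,-14),80,90,200))
u=np.array([.096,.995,0]);S=toolR(np.sin(.436)*u-[0,0,np.cos(.436)],(.995,-.096,0)); v=turn(S);print(v.round(3),np.linalg.norm(v), wrist(S,-.2,1.9),(np.array([457.5,-80.7,-11.5])-80*S[:,2]-s['tool_pos']).round(1))
E
```

```text
t 49.0 [627.3  27.7 232.4] w 43.0 F [ 0.5  0.7 -0.1] z [ 0.465 -0.612 -0.64 ] y [ 0.795  0.606 -0.002] j [ 0.47  0.35  1.78 -1.02  1.09  0.35]
orange [266. 146.] c [717. -53.  15.] ends [[750.0, -84.0], [683.0, -23.0]] len 90.0 z 144.0
orange [271. 240.] c [459. -67.  15.] ends [[464.0, -15.0], [453.0, -119.0]] len 105.0 z 19.0
blue [306. 115.] 98 [ 803. -163.   29.] cloudz [142. 144. 146.]
blue [158. 221.] 83 [504. 232.  29.] cloudz [12. 14. 19.]
white [14. 12.] 282 ends [[1160.0, 693.0], [1079.0, 691.0]] z [-757. -750. -744.]
white [58.  7.] 140 ends [[1133.0, 523.0], [1134.0, 601.0]] z [-757. -751. -745.]
white [156.   9.] 139 ends [[1144.0, 291.0], [1110.0, 253.0]] z [-757. -751. -745.]
white [276.  28.] 10047 ends [[1082.0, -543.0], [1063.0, 369.0]] z [-757. -751. -744.]
white [437.   4.] 133 ends [[1161.0, -523.0], [1165.0, -616.0]] z [-757. -751. -745.]
white [34. 27.] 157 ends [[1095.0, 636.0], [1045.0, 613.0]] z [-757. -751. -743.]
white [471.  33.] 140 ends [[1077.0, -634.0], [1066.0, -695.0]] z [-757. -751. -744.]
white [57. 43.] 467 ends [[1016.0, 637.0], [1015.0, 464.0]] z [-757. -751. -745.]
white [500.  47.] 295 ends [[1066.0, -772.0], [994.0, -732.0]] z [-757. -751. -746.]
white [184. 126.] 903 ends [[768.0, 221.0], [769.0, 128.0]] z [76. 79. 81.]
white [303. 122.] 306 ends [[785.0, -189.0], [784.0, -122.0]] z [ 94. 103. 114.]
white [247. 226.] 4390 ends [[504.0, -116.0], [484.0, 110.0]] z [-0.  3.  6.]
B None jar (array([616., -76.,  90.]), array([705.,  30., 177.]), 436)
[ 1.288  0.369 -0.636] 1.4830690092846137 [ 0.45  1.32 -0.24] [-173.1 -142.  -171.3]
```

>>> arm_command([
  {"linear": [-0.0173, -0.0142, -0.005], "rot": [0.1288, 0.0369, -0.0636], "hand": -0.2},
  {"linear": [-0.0173, -0.0142, -0.005], "rot": [0.1288, 0.0369, -0.0636], "hand": -0.2},
  {"linear": [-0.0173, -0.0142, -0.005], "rot": [0.1288, 0.0369, -0.0636], "hand": -0.2},
  {"linear": [-0.0173, -0.0142, -0.005], "rot": [0.1288, 0.0369, -0.0636], "hand": -0.2},
  {"linear": [-0.0173, -0.0142, -0.005], "rot": [0.1288, 0.0369, -0.0636], "hand": -0.2},
  {"linear": [-0.0173, -0.0142, -0.005], "rot": [0.1288, 0.0369, -0.0636], "hand": -0.2},
  {"linear": [-0.0173, -0.0142, -0.005], "rot": [0.1288, 0.0369, -0.0636], "hand": -0.2},
  {"linear": [-0.0173, -0.0142, -0.005], "rot": [0.1288, 0.0369, -0.0636], "hand": -0.2},
  {"linear": [-0.0173, -0.0142, -0.005], "rot": [0.1288, 0.0369, -0.0636], "hand": -0.2},
  {"linear": [-0.0173, -0.0142, -0.005], "rot": [0.1288, 0.0369, -0.0636], "hand": -0.2},
])

```text
t: 50.35
tool_pos: [455.0, -115.7, 182.4]
tcp_rot: [-3.14, -0.439, 1.475]
contact_force: [0.2, 0.0, -0.1]
width: 51.1
gripper_force: 0.0
```

```bash
python3 - <<'E'
from h import *
s,R=st(); f=fix(save('top','t17.png')); look(f); print('A',zone(f,(498,388),30,165),'B',zone(f,(518,247),30,165))
u=np.array([.096,.995,0]);S=toolR(np.sin(.436)*u-[0,0,np.cos(.436)],(.995,-.096,0)); v=turn(S);print(v.round(3),(np.array([457.5,-80.7,-11.5])-s['tool_pos']).round(1))
E
```

```text
t 50.4 [ 455.  -115.7  182.4] w 51.1 F [ 0.2  0.  -0.1] z [ 0.039  0.423 -0.905] y [ 0.996 -0.095 -0.001] j [-0.65  0.29  1.7   0.37  1.4  -0.67]
orange [266. 146.] c [717. -53.  15.] ends [[750.0, -84.0], [683.0, -23.0]] len 90.0 z 141.0
orange [271. 240.] c [459. -67.  15.] ends [[464.0, -15.0], [454.0, -119.0]] len 105.0 z 19.0
blue [306. 115.] 98 [ 803. -163.   29.] cloudz [142. 144. 146.]
blue [103. 217.] 28 [515. 380.  29.] cloudz [11. 14. 19.]
blue [156. 223.] 53 [499. 239.  29.] cloudz [11. 14. 17.]
blue [101. 231.] 49 [477. 383.  29.] cloudz [11. 15. 19.]
white [14. 11.] 269 ends [[1157.0, 701.0], [1085.0, 682.0]] z [-757. -752. -745.]
white [56.  7.] 137 ends [[1134.0, 601.0], [1133.0, 535.0]] z [-757. -751. -744.]
white [156.   7.] 147 ends [[1134.0, 298.0], [1134.0, 245.0]] z [-758. -752. -745.]
white [280.  28.] 10036 ends [[1082.0, -540.0], [1064.0, 346.0]] z [-757. -751. -744.]
white [440.   5.] 127 ends [[1164.0, -616.0], [1160.0, -538.0]] z [-758. -751. -745.]
white [33. 26.] 159 ends [[1096.0, 643.0], [1049.0, 613.0]] z [-757. -750. -745.]
white [465.  32.] 169 ends [[1085.0, -612.0], [1061.0, -685.0]] z [-757. -752. -745.]
white [98. 31.] 174 ends [[1061.0, 482.0], [1046.0, 388.0]] z [-756. -751. -745.]
white [58. 44.] 485 ends [[1016.0, 461.0], [1010.0, 640.0]] z [-757. -751. -745.]
white [498.  48.] 295 ends [[1028.0, -786.0], [1025.0, -707.0]] z [-758. -751. -746.]
white [184. 126.] 904 ends [[768.0, 221.0], [769.0, 128.0]] z [76. 79. 81.]
white [303. 122.] 306 ends [[785.0, -189.0], [784.0, -122.0]] z [ 94. 103. 113.]
white [124. 223.] 5651 ends [[493.0, 475.0], [507.0, 173.0]] z [1. 4. 8.]
white [247. 226.] 5058 ends [[504.0, -116.0], [484.0, 110.0]] z [-0.  3.  6.]
A (array([482., 372., 165.]), array([514., 404., 192.]), 148) B (array([504., 228., 165.]), array([533., 262., 193.]), 112)
[-0.005 -0.007  0.004] [   2.5   35.  -193.9]
```

>>> arm_command([
  {"linear": [0, 0, -0.019], "rot": [0, 0, 0], "hand": -0.2},
  {"linear": [0, 0, -0.019], "rot": [0, 0, 0], "hand": -0.2},
  {"linear": [0, 0, -0.019], "rot": [0, 0, 0], "hand": -0.2},
  {"linear": [0, 0, -0.019], "rot": [0, 0, 0], "hand": -0.2},
  {"linear": [0, 0, -0.019], "rot": [0, 0, 0], "hand": -0.2},
  {"linear": [0, 0, -0.019], "rot": [0, 0, 0], "hand": -0.2},
  {"linear": [0.0006, 0.0078, -0.0175], "rot": [0, 0, 0], "hand": -0.2},
  {"linear": [0.0006, 0.0078, -0.0175], "rot": [0, 0, 0], "hand": -0.2},
  {"linear": [0.0006, 0.0078, -0.0175], "rot": [0, 0, 0], "hand": -0.2},
  {"linear": [0.0006, 0.0078, -0.0175], "rot": [0, 0, 0], "hand": -0.2},
])

```text
t: 51.65
tool_pos: [457.9, -83.6, -2.7]
tcp_rot: [-3.14, -0.435, 1.478]
contact_force: [-0.2, 0.0, 0.5]
width: 51.3
gripper_force: 0.0
```

>>> arm_command([
  {"linear": [0, 0.002, -0.005], "rot": [0, 0, 0], "hand": -0.2},
  {"linear": [0, 0.002, -0.004], "rot": [0, 0, 0], "hand": -0.2},
  {"linear": [0, 0, 0], "rot": [0, 0, 0], "hand": -0.2},
  {"linear": [0, 0, 0], "rot": [0, 0, 0], "hand": 1},
  {"linear": [0, 0, 0], "rot": [0, 0, 0], "hand": 1},
  {"linear": [0, 0, 0], "rot": [0, 0, 0], "hand": 1},
  {"linear": [0, 0, 0], "rot": [0, 0, 0], "hand": 1},
  {"linear": [0, 0, 0], "rot": [0, 0, 0], "hand": 1},
  {"linear": [0, 0, 0], "rot": [0, 0, 0], "hand": 1},
  {"linear": [0, 0, 0], "rot": [0, 0, 0], "hand": 1},
], grip_force=60)

```text
t: 52.9
tool_pos: [457.8, -80.4, -11.0]
tcp_rot: [-3.14, -0.436, 1.476]
contact_force: [-1.2, -2.0, 5.7]
width: 13.8
gripper_force: 59.7
```

>>> arm_command([
  {"linear": [0, 0, 0.01], "rot": [0, 0, 0], "hand": 1},
  {"linear": [0, 0, 0.02], "rot": [0, 0, 0], "hand": 1},
  {"linear": [0, 0, 0.025], "rot": [0, 0, 0], "hand": 1},
  {"linear": [0, 0, 0.025], "rot": [0, 0, 0], "hand": 1},
  {"linear": [0, 0, 0.025], "rot": [0, 0, 0], "hand": 1},
  {"linear": [0, 0, 0.025], "rot": [0, 0, 0], "hand": 1},
  {"linear": [0, 0, 0.025], "rot": [0, 0, 0], "hand": 1},
  {"linear": [0, 0, 0.025], "rot": [0, 0, 0], "hand": 1},
  {"linear": [0, 0, 0.025], "rot": [0, 0, 0], "hand": 1},
  {"linear": [0, 0, 0.025], "rot": [0, 0, 0], "hand": 1},
])

```text
t: 54.15
tool_pos: [456.7, -79.7, 219.6]
tcp_rot: [-3.138, -0.436, 1.476]
contact_force: [-0.2, 0.2, -1.0]
width: 14.0
gripper_force: 58.9
```

>>> arm_command([
  {"linear": [0.008, 0, 0.006], "rot": [-0.1355, 0.013, 0], "hand": 1},
  {"linear": [0.008, 0, 0.006], "rot": [-0.1355, 0.013, 0], "hand": 1},
  {"linear": [0.008, 0, 0.006], "rot": [-0.1355, 0.013, 0], "hand": 1},
  {"linear": [0.008, 0, 0.006], "rot": [-0.1355, 0.013, 0], "hand": 1},
  {"linear": [0.008, 0, 0.006], "rot": [-0.1355, 0.013, 0], "hand": 1},
  {"linear": [0.008, 0, 0.006], "rot": [-0.1355, 0.013, 0], "hand": 1},
  {"linear": [0.008, 0, 0.006], "rot": [-0.1355, 0.013, 0], "hand": 1},
  {"linear": [0.008, 0, 0.006], "rot": [-0.1355, 0.013, 0], "hand": 1},
  {"linear": [0.008, 0, 0.006], "rot": [-0.1355, 0.013, 0], "hand": 1},
  {"linear": [0.008, 0, 0.006], "rot": [-0.1355, 0.013, 0], "hand": 1},
])

```text
t: 55.4
tool_pos: [537.5, -79.3, 279.4]
tcp_rot: [-3.141, 0.929, 1.474]
contact_force: [-0.5, -0.3, -0.7]
width: 14.2
gripper_force: 58.8
```

```bash
python3 - <<'E'
from h import *
s,R=st(); 
for n in('top','side'):
    q=fix(save(n,n[0]+'18.png')); hsv=cv2.cvtColor(q['color'],cv2.COLOR_BGR2HSV); m=(hsv[...,0]<14)&(hsv[...,1]>150)&(hsv[...,2]>80); c=cloud(q,m); c=c[c[:,2]>200]; print(len(c),c[c[:,2].argmax()].round() if len(c) else '',c[c[:,2].argmin()].round() if len(c) else '')
th=np.radians(-52)-np.arctan2(R[1,2],R[0,2]); Rw=Rn.from_euler('z',th).as_matrix(); z=Rw@R[:,2]
h=np.array([.616,-.788,0]); G=np.array([658,-14,0])+14*h+24*np.array([-.788,-.616,0])
d=-np.cos(np.radians(78))*h-[0,0,np.sin(np.radians(78))]
print('yaw',th,'z',z.round(3),'TCPxy',(G+27*z)[:2].round(1),'delta',(G+27*z-s['tool_pos'])[:2].round(1),'tip z now',(s['tool_pos']-27*R[:,2])[2]-160*.978)
E
```

```text
t 55.4 [537.5 -79.3 279.4] w 14.2 F [-0.5 -0.3 -0.7] z [-0.078 -0.797 -0.599] y [ 0.995 -0.097 -0.001] j [ 0.32  0.43  1.53 -0.82  1.64  0.57]
83 [542. -66. 326.] [544. -46. 266.]
62 [532. -58. 322.] [542. -37. 221.]
yaw 0.7611097534574477 z [ 0.493 -0.631 -0.599] TCPxy [661.  -56.9] delta [123.5  22.4] tip z now 139.04698087306704
```

>>> arm_command([
  {"linear": [0, 0, 0.015], "rot": [0, 0, 0.076], "hand": 1},
  {"linear": [0.0137, 0.0025, 0], "rot": [0, 0, 0.076], "hand": 1},
  {"linear": [0.0137, 0.0025, 0], "rot": [0, 0, 0.076], "hand": 1},
  {"linear": [0.0137, 0.0025, 0], "rot": [0, 0, 0.076], "hand": 1},
  {"linear": [0.0137, 0.0025, 0], "rot": [0, 0, 0.076], "hand": 1},
  {"linear": [0.0137, 0.0025, 0], "rot": [0, 0, 0.076], "hand": 1},
  {"linear": [0.0137, 0.0025, 0], "rot": [0, 0, 0.076], "hand": 1},
  {"linear": [0.0137, 0.0025, 0], "rot": [0, 0, 0.076], "hand": 1},
  {"linear": [0.0137, 0.0025, 0], "rot": [0, 0, 0.076], "hand": 1},
  {"linear": [0.0137, 0.0025, 0], "rot": [0, 0, 0.076], "hand": 1},
])

```text
t: 56.75
tool_pos: [660.1, -58.3, 294.5]
tcp_rot: [-3.141, 0.924, 2.234]
contact_force: [0.5, 0.5, -1.2]
width: 14.1
gripper_force: 58.9
```

```bash
python3 - <<'E'
from h import *
s,R=st(); F=[]
h=np.array([.616,-.788,0]); d=-np.cos(np.radians(78))*h-[0,0,np.sin(np.radians(78))]; G=s['tool_pos']-27*R[:,2]; P=[G-30*d,G+160*d]; print(np.round(P))
for n in('top','side'):
    q=fix(save(n,n[0]+'19.png')); F.append(q); print(pix(q,P).round().tolist()); hsv=cv2.cvtColor(q['color'],cv2.COLOR_BGR2HSV); m=(hsv[...,0]<14)&(hsv[...,1]>150)&(hsv[...,2]>80); c=cloud(q,m); c=c[c[:,2]>200]; print(len(c),c[c[:,2].argmax()].round() if len(c) else '',c[c[:,2].argmin()].round() if len(c) else '')
f,g=F; a=cv2.resize(f['color'][70:230,180:340],(400,400)); b=cv2.resize(g['color'][50:210,170:330],(400,400)); cv2.imwrite('pics/c19.png',np.hstack([a,b]))
E
```

```text
t 56.8 [660.1 -58.3 294.5] w 14.1 F [ 0.5  0.5 -1.2] z [ 0.491 -0.629 -0.602] y [ 0.788  0.616 -0.   ] j [ 0.3   0.28  1.75 -1.06  1.03  0.19]
[[651. -46. 340.]
 [626. -15. 154.]]
[[271.0, 133.0], [253.0, 166.0]]
105 [643. -49. 342.] [642. -30. 290.]
[[251.0, 77.0], [253.0, 146.0]]
1 [631. -29. 240.] [631. -29. 240.]
```

View pics/c19.png

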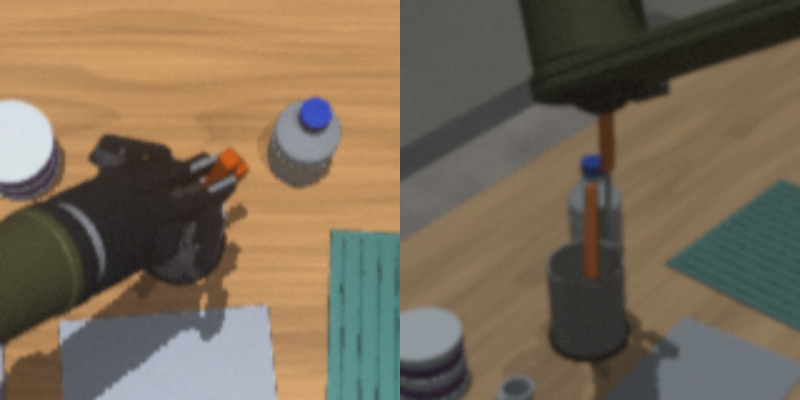

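Scoop 2 hangs over the jar next to scoop 1's handle (right crop: shaft at (607,180), handle 1 at (590,230)). I make a small shift and lower it in.

>>> arm_command([
  {"linear": [0.003, -0.001, 0], "rot": [0, 0, 0], "hand": 1},
  {"linear": [0.003, -0.001, -0.005], "rot": [0, 0, 0], "hand": 1},
  {"linear": [0, 0, -0.01], "rot": [0, 0, 0], "hand": 1},
  {"linear": [0, 0, -0.01], "rot": [0, 0, 0], "hand": 1},
  {"linear": [0, 0, -0.01], "rot": [0, 0, 0], "hand": 1},
  {"linear": [0, 0, -0.01], "rot": [0, 0, 0], "hand": 1},
  {"linear": [0, 0, -0.01], "rot": [0, 0, 0], "hand": 1},
  {"linear": [0, 0, -0.01], "rot": [0, 0, 0], "hand": 1},
  {"linear": [0, 0, -0.005], "rot": [0, 0, 0], "hand": 1},
  {"linear": [0, 0, 0], "rot": [0, 0, 0], "hand": 1},
])

```text
t: 58.1
tool_pos: [666.5, -59.5, 223.0]
tcp_rot: [-3.136, 0.925, 2.237]
contact_force: [-0.0, -0.4, 0.3]
width: 13.9
gripper_force: 58.9
```

>>> arm_command([
  {"linear": [0, 0, -0.006], "rot": [0, 0, 0], "hand": 1},
  {"linear": [0, 0, -0.006], "rot": [0, 0, 0], "hand": 1},
  {"linear": [0, 0, -0.006], "rot": [0, 0, 0], "hand": 1},
  {"linear": [0, 0, -0.006], "rot": [0, 0, 0], "hand": 1},
  {"linear": [0, 0, -0.006], "rot": [0, 0, 0], "hand": 1},
  {"linear": [0, 0, -0.005], "rot": [0, 0, 0], "hand": 1},
  {"linear": [0, 0, -0.005], "rot": [0, 0, 0], "hand": 1},
  {"linear": [0, 0, 0], "rot": [0, 0, 0], "hand": 1},
  {"linear": [0, 0, 0], "rot": [0, 0, 0], "hand": 1},
  {"linear": [0, 0, 0], "rot": [0, 0, 0], "hand": 1},
])

```text
t: 59.35
tool_pos: [666.8, -59.4, 183.8]
tcp_rot: [-3.139, 0.925, 2.236]
contact_force: [0.2, 0.1, 0.1]
width: 13.9
gripper_force: 58.9
```

>>> arm_command([
  {"linear": [0, 0, -0.005], "rot": [0, 0, 0], "hand": 1},
  {"linear": [0, 0, -0.005], "rot": [0, 0, 0], "hand": 1},
  {"linear": [0, 0, -0.005], "rot": [0, 0, 0], "hand": 1},
  {"linear": [0, 0, -0.005], "rot": [0, 0, 0], "hand": 1},
  {"linear": [0, 0, -0.003], "rot": [0, 0, 0], "hand": 1},
  {"linear": [0, 0, -0.003], "rot": [0, 0, 0], "hand": 1},
  {"linear": [0, 0, -0.002], "rot": [0, 0, 0], "hand": 1},
  {"linear": [0, 0, 0], "rot": [0, 0, 0], "hand": 1},
  {"linear": [0, 0, 0], "rot": [0, 0, 0], "hand": 1},
  {"linear": [0, 0, 0], "rot": [0, 0, 0], "hand": 1},
])

```text
t: 60.6
tool_pos: [667.4, -59.0, 156.3]
tcp_rot: [-3.14, 0.926, 2.235]
contact_force: [-1.0, 2.2, 5.1]
width: 13.9
gripper_force: 59.3
```

>>> arm_command([
  {"linear": [0, 0, 0], "rot": [0, 0, 0], "hand": 0.55},
  {"linear": [0, 0, 0], "rot": [0, 0, 0], "hand": 0.5},
  {"linear": [0, 0, 0], "rot": [0, 0, 0], "hand": 0.4},
  {"linear": [0, 0, 0], "rot": [0, 0, 0], "hand": 0.3},
  {"linear": [0, 0, 0], "rot": [0, 0, 0], "hand": 0.2},
  {"linear": [0, 0, 0], "rot": [0, 0, 0], "hand": 0.2},
  {"linear": [0, 0, 0], "rot": [0, 0, 0], "hand": 0.2},
  {"linear": [0, 0, 0], "rot": [0, 0, 0], "hand": 0.2},
  {"linear": [0, 0, 0], "rot": [0, 0, 0], "hand": 0.2},
  {"linear": [0, 0, 0], "rot": [0, 0, 0], "hand": 0.2},
])

```text
t: 61.85
tool_pos: [666.7, -59.4, 155.5]
tcp_rot: [-3.138, 0.925, 2.236]
contact_force: [-0.4, 0.1, 0.5]
width: 34.1
gripper_force: 0.0
```

>>> arm_command([
  {"linear": [-0.0049, 0.0063, 0.006], "rot": [0, 0, 0], "hand": 0.2},
  {"linear": [-0.0049, 0.0063, 0.006], "rot": [0, 0, 0], "hand": 0.2},
  {"linear": [-0.0049, 0.0063, 0.006], "rot": [0, 0, 0], "hand": 0.2},
  {"linear": [-0.0049, 0.0063, 0.006], "rot": [0, 0, 0], "hand": 0.2},
  {"linear": [-0.0049, 0.0063, 0.006], "rot": [0, 0, 0], "hand": 0.2},
  {"linear": [-0.0049, 0.0063, 0.006], "rot": [0, 0, 0], "hand": 0.2},
  {"linear": [-0.0049, 0.0063, 0.006], "rot": [0, 0, 0], "hand": 0.2},
  {"linear": [-0.0049, 0.0063, 0.006], "rot": [0, 0, 0], "hand": 0.2},
  {"linear": [-0.0098, 0.0126, 0.012], "rot": [0, 0, 0], "hand": 0.2},
  {"linear": [-0.0098, 0.0126, 0.012], "rot": [0, 0, 0], "hand": 0.2},
])

```text
t: 63.1
tool_pos: [607.2, 16.9, 228.3]
tcp_rot: [-3.138, 0.925, 2.236]
contact_force: [0.1, 0.2, 0.1]
width: 34.2
gripper_force: 0.0
```

>>> arm_command([
  {"linear": [-0.005, 0, 0.02], "rot": [0, 0, 0], "hand": 0.2},
  {"linear": [-0.005, 0, 0.02], "rot": [0, 0, 0], "hand": 0.2},
  {"linear": [-0.005, 0, 0.02], "rot": [0, 0, 0], "hand": 0.2},
  {"linear": [-0.02, -0.01, 0.02], "rot": [0, 0, 0], "hand": 0.2},
  {"linear": [-0.02, -0.01, 0.01], "rot": [0, 0, 0], "hand": 0.2},
  {"linear": [-0.02, -0.01, 0], "rot": [0, 0, 0], "hand": 0.2},
  {"linear": [-0.02, -0.01, 0], "rot": [0, 0, 0], "hand": 0.2},
  {"linear": [0, 0, 0], "rot": [0, 0, 0], "hand": 0.2},
  {"linear": [0, 0, 0], "rot": [0, 0, 0], "hand": 0.2},
  {"linear": [0, 0, 0], "rot": [0, 0, 0], "hand": 0.2},
])

```text
t: 64.35
tool_pos: [513.8, -23.1, 317.7]
tcp_rot: [-3.139, 0.925, 2.236]
contact_force: [-0.5, 0.4, -0.0]
width: 34.0
gripper_force: 0.0
```

```bash
python3 - <<'E'
from h import *
s,R=st(); f=fix(save('top','t20.png')); g=fix(save('side','s20.png')); look(f); print('A',zone(f,(498,388),30,165),'B',zone(f,(518,247),30,165))
for q in(f,g):
    hsv=cv2.cvtColor(q['color'],cv2.COLOR_BGR2HSV); m=(hsv[...,0]<14)&(hsv[...,1]>150)&(hsv[...,2]>80)
    for b in blobs(m,15): c=cloud(q,b); print(b.sum(),c[c[:,2].argmax()].round(),c[c[:,2].argmin()].round())
a=cv2.resize(f['color'][90:290,50:350],(480,320)); b=cv2.resize(g['color'][100:340,100:340],(320,320)); cv2.imwrite('pics/c20.png',np.hstack([a,b]))
E
```

```text
t 64.3 [513.8 -23.1 317.7] w 34.0 F [-0.5  0.4 -0. ] z [ 0.491 -0.63  -0.602] y [ 0.788  0.615 -0.001] j [ 0.51  0.1   1.93 -1.02  1.19  0.29]
orange [267. 149.] c [707. -55.  15.] ends [[744.0, -90.0], [672.0, -21.0]] len 100.0 z 152.0
blue [306. 115.] 98 [ 803. -163.   29.] cloudz [142. 144. 147.]
blue [102. 216.] 28 [515. 381.  29.] cloudz [11. 15. 18.]
blue [156. 223.] 66 [500. 238.  29.] cloudz [11. 14. 20.]
blue [101. 231.] 57 [478. 382.  29.] cloudz [12. 15. 20.]
white [273.  28.] 7176 ends [[1080.0, -486.0], [1064.0, 331.0]] z [-757. -751. -745.]
white [15. 13.] 128 ends [[1126.0, 669.0], [1105.0, 709.0]] z [-758. -750. -745.]
white [60. 46.] 261 ends [[1009.0, 490.0], [1009.0, 598.0]] z [-757. -751. -744.]
white [501.  48.] 154 ends [[1062.0, -772.0], [991.0, -738.0]] z [-758. -751. -745.]
white [184. 126.] 904 ends [[768.0, 221.0], [769.0, 128.0]] z [76. 79. 81.]
white [303. 123.] 290 ends [[771.0, -188.0], [792.0, -122.0]] z [ 94. 103. 112.]
white [124. 223.] 4537 ends [[508.0, 172.0], [492.0, 475.0]] z [1. 4. 7.]
white [257. 225.] 2551 ends [[488.0, 57.0], [505.0, -115.0]] z [-0.  3.  5.]
A (array([482., 372., 165.]), array([514., 405., 193.]), 145) B (array([504., 228., 165.]), array([533., 262., 193.]), 109)
431 [671. -65. 184.] [757. -71.  -4.]
349 [670. -60. 178.] [671. -24.  80.]
```

View pics/c20.png

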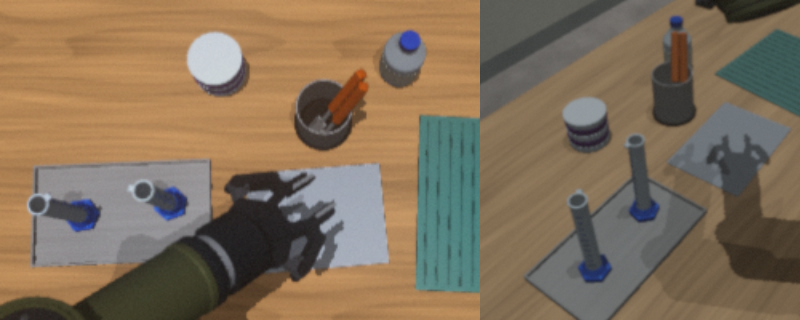

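The picture shows both scoops standing in the jar (handles at left-crop (360,75) and (362,92)). Both cylinders are upright in the tray, the mat and pad are empty, the bottle and dishes have not moved, and the robot is clear. I hand the job in.

```bash
python3 -c "
from cell import env
print(env.job_done())"
```

```text
the job is handed in; nothing more can be done
None
```

The job is handed in: in the last picture, taken just before, both cylinders stand upright in the tray, both scoops stand in the jar, and the bottle and dishes have not been moved.

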